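Charge the unlit firepot with coke

TASK

Using the scoop, move at least four of the six lumps of coke from the metal tray into the brick-lined firepot; do not touch the coke with the gripper. Leave no lump on the bench, the board or in the scoop (up to two may stay in the tray), then stand the scoop upright on its flat bottom on the plywood board again, handle towards the robot as it was, and let go. Do not shift the dark steel block or the round steel offcut beyond the board.

Things in the scene. Friction and masses are not known exactly. Their poses are not given: they have to be found in the camera images.
- scoop_grip (a point): Middle of the scoop's wooden handle (loose steel scoop, 0.16 kg). x from handle to mouth, y across, z up when it stands on its flat bottom, which is 71.5 mm below. The handle is a bar 20 mm wide (y), 22 thick, 120 long, rising backwards at 35 degrees from the pan's back wall through this point; flat upright sides, to be pinched across y from above at any lean. Starts on the board, mouth away from the robot.
- scoop_lip (a point): Middle of the front edge of the scoop's underside; same axes as scoop_grip, and 155 mm ahead of it and 71.5 mm lower. The pan runs 110 mm back from here, open in front and on top; 98 mm wide outside, 92 inside; floor 2.5 mm thick, bevelled to under 1 mm over the last 25 mm at the mouth; back wall 45 mm high; side walls 45 mm high at the back, 32 at 25 mm from the mouth, 12 at the mouth.
- tray: Fixed open aluminium tray holding the coke: outside 258 (x) x 120 (y) x 36 mm high, walls and floor 4 mm, inside 250 x 112 mm. Origin at the centre of its underside, on the bench; x along its length, away from the robot. Floor level up to x = 85 mm, then a ramp rising at 38 degrees to z = 36 mm at the far wall, which stands 64 mm high. Lumps lie between x = 8 and 88 mm; the near half is free.
- firepot: Fixed square cast-iron firepot lined with brick, 200 x 200 mm outside, 150 x 150 mm inside, rim 100 mm above the bench, inner floor 30 mm above the bench. Origin at the centre of its underside; x and y along its sides, z up. Nothing is above it. It may stand on either side, with the tray on the other.
- board: Fixed plywood board on which the scoop stands, 220 (x) x 130 (y) x 6 mm thick. Origin at the centre of its underside, x along its length away from the robot.
- lump0: Hard faceted lump of coke, dark grey, about 26 mm across, 13 g; origin at its centre, 12 mm above what it rests on at the start; axes arbitrary. The six are alike. Coke on steel slides on steel at slopes above about 13 to 20 degrees.
- lump1: Hard faceted lump of coke, dark grey, about 26 mm across, 13 g; origin at its centre, 12 mm above what it rests on at the start; axes arbitrary. The six are alike. Coke on steel slides on steel at slopes above about 13 to 20 degrees.
- lump2: Hard faceted lump of coke, dark grey, about 26 mm across, 13 g; origin at its centre, 12 mm above what it rests on at the start; axes arbitrary. The six are alike. Coke on steel slides on steel at slopes above about 13 to 20 degrees.
- lump3: Hard faceted lump of coke, dark grey, about 26 mm across, 13 g; origin at its centre, 12 mm above what it rests on at the start; axes arbitrary. The six are alike. Coke on steel slides on steel at slopes above about 13 to 20 degrees.
- lump4: Hard faceted lump of coke, dark grey, about 26 mm across, 13 g; origin at its centre, 12 mm above what it rests on at the start; axes arbitrary. The six are alike. Coke on steel slides on steel at slopes above about 13 to 20 degrees.
- lump5: Hard faceted lump of coke, dark grey, about 26 mm across, 13 g; origin at its centre, 12 mm above what it rests on at the start; axes arbitrary. The six are alike. Coke on steel slides on steel at slopes above about 13 to 20 degrees.
- billet: Bystander, loose: dark steel block 90 x 40 x 30 mm. Not to be shifted. Origin at its underside.
- offcut: Bystander, loose: upright bright steel round, 40 mm across, 45 mm tall. Not to be shifted. Origin at its underside.
Things that resemble listed ones, but are neither listed nor needed, are in the scene too. Leave any blue or pink look-alike of the lump1 alone.

How it is judged:
On the way:
1. at least one lump rides in the scoop, lifted clear above the tray (lump centre over 70 mm above the bench) (((x of lump0 in the frame of scoop_grip between 0.035 and 0.165 m and y of lump0 in the frame of scoop_grip between -0.05 and 0.05 m and z of lump0 in the frame of scoop_grip below -0.02 m and height (world z) of lump0 above 0.07 m) or (x of lump1 in the frame of scoop_grip between 0.035 and 0.165 m and y of lump1 in the frame of scoop_grip between -0.05 and 0.05 m and z of lump1 in the frame of scoop_grip below -0.02 m and height (world z) of lump1 above 0.07 m) or (x of lump2 in the frame of scoop_grip between 0.035 and 0.165 m and y of lump2 in the frame of scoop_grip between -0.05 and 0.05 m and z of lump2 in the frame of scoop_grip below -0.02 m and height (world z) of lump2 above 0.07 m) or (x of lump3 in the frame of scoop_grip between 0.035 and 0.165 m and y of lump3 in the frame of scoop_grip between -0.05 and 0.05 m and z of lump3 in the frame of scoop_grip below -0.02 m and height (world z) of lump3 above 0.07 m) or (x of lump4 in the frame of scoop_grip between 0.035 and 0.165 m and y of lump4 in the frame of scoop_grip between -0.05 and 0.05 m and z of lump4 in the frame of scoop_grip below -0.02 m and height (world z) of lump4 above 0.07 m) or (x of lump5 in the frame of scoop_grip between 0.035 and 0.165 m and y of lump5 in the frame of scoop_grip between -0.05 and 0.05 m and z of lump5 in the frame of scoop_grip below -0.02 m and height (world z) of lump5 above 0.07 m))), for 0.2 s.
At the end, for the whole second after the job is handed in: At least four lumps inside the firepot, below its rim; every other lump in the tray; the scoop upright (within 8 degrees) on the board, handle towards the robot: front edge 30 to 150 mm beyond the board's centre and within 60 mm of its midline, handle's middle over 40 mm behind the centre ((((x of lump0 in the frame of firepot between -0.08 and 0.08 m and y of lump0 in the frame of firepot between -0.08 and 0.08 m and height (world z) of lump0 below 0.1 m) and (x of lump1 in the frame of firepot between -0.08 and 0.08 m and y of lump1 in the frame of firepot between -0.08 and 0.08 m and height (world z) of lump1 below 0.1 m) and (x of lump2 in the frame of firepot between -0.08 and 0.08 m and y of lump2 in the frame of firepot between -0.08 and 0.08 m and height (world z) of lump2 below 0.1 m) and (x of lump3 in the frame of firepot between -0.08 and 0.08 m and y of lump3 in the frame of firepot between -0.08 and 0.08 m and height (world z) of lump3 below 0.1 m)) or ((x of lump0 in the frame of firepot between -0.08 and 0.08 m and y of lump0 in the frame of firepot between -0.08 and 0.08 m and height (world z) of lump0 below 0.1 m) and (x of lump1 in the frame of firepot between -0.08 and 0.08 m and y of lump1 in the frame of firepot between -0.08 and 0.08 m and height (world z) of lump1 below 0.1 m) and (x of lump2 in the frame of firepot between -0.08 and 0.08 m and y of lump2 in the frame of firepot between -0.08 and 0.08 m and height (world z) of lump2 below 0.1 m) and (x of lump4 in the frame of firepot between -0.08 and 0.08 m and y of lump4 in the frame of firepot between -0.08 and 0.08 m and height (world z) of lump4 below 0.1 m)) or ((x of lump0 in the frame of firepot between -0.08 and 0.08 m and y of lump0 in the frame of firepot between -0.08 and 0.08 m and height (world z) of lump0 below 0.1 m) and (x of lump1 in the frame of firepot between -0.08 and 0.08 m and y of lump1 in the frame of firepot between -0.08 and 0.08 m and height (world z) of lump1 below 0.1 m) and (x of lump2 in the frame of firepot between -0.08 and 0.08 m and y of lump2 in the frame of firepot between -0.08 and 0.08 m and height (world z) of lump2 below 0.1 m) and (x of lump5 in the frame of firepot between -0.08 and 0.08 m and y of lump5 in the frame of firepot between -0.08 and 0.08 m and height (world z) of lump5 below 0.1 m)) or ((x of lump0 in the frame of firepot between -0.08 and 0.08 m and y of lump0 in the frame of firepot between -0.08 and 0.08 m and height (world z) of lump0 below 0.1 m) and (x of lump1 in the frame of firepot between -0.08 and 0.08 m and y of lump1 in the frame of firepot between -0.08 and 0.08 m and height (world z) of lump1 below 0.1 m) and (x of lump3 in the frame of firepot between -0.08 and 0.08 m and y of lump3 in the frame of firepot between -0.08 and 0.08 m and height (world z) of lump3 below 0.1 m) and (x of lump4 in the frame of firepot between -0.08 and 0.08 m and y of lump4 in the frame of firepot between -0.08 and 0.08 m and height (world z) of lump4 below 0.1 m)) or ((x of lump0 in the frame of firepot between -0.08 and 0.08 m and y of lump0 in the frame of firepot between -0.08 and 0.08 m and height (world z) of lump0 below 0.1 m) and (x of lump1 in the frame of firepot between -0.08 and 0.08 m and y of lump1 in the frame of firepot between -0.08 and 0.08 m and height (world z) of lump1 below 0.1 m) and (x of lump3 in the frame of firepot between -0.08 and 0.08 m and y of lump3 in the frame of firepot between -0.08 and 0.08 m and height (world z) of lump3 below 0.1 m) and (x of lump5 in the frame of firepot between -0.08 and 0.08 m and y of lump5 in the frame of firepot between -0.08 and 0.08 m and height (world z) of lump5 below 0.1 m)) or ((x of lump0 in the frame of firepot between -0.08 and 0.08 m and y of lump0 in the frame of firepot between -0.08 and 0.08 m and height (world z) of lump0 below 0.1 m) and (x of lump1 in the frame of firepot between -0.08 and 0.08 m and y of lump1 in the frame of firepot between -0.08 and 0.08 m and height (world z) of lump1 below 0.1 m) and (x of lump4 in the frame of firepot between -0.08 and 0.08 m and y of lump4 in the frame of firepot between -0.08 and 0.08 m and height (world z) of lump4 below 0.1 m) and (x of lump5 in the frame of firepot between -0.08 and 0.08 m and y of lump5 in the frame of firepot between -0.08 and 0.08 m and height (world z) of lump5 below 0.1 m)) or ((x of lump0 in the frame of firepot between -0.08 and 0.08 m and y of lump0 in the frame of firepot between -0.08 and 0.08 m and height (world z) of lump0 below 0.1 m) and (x of lump2 in the frame of firepot between -0.08 and 0.08 m and y of lump2 in the frame of firepot between -0.08 and 0.08 m and height (world z) of lump2 below 0.1 m) and (x of lump3 in the frame of firepot between -0.08 and 0.08 m and y of lump3 in the frame of firepot between -0.08 and 0.08 m and height (world z) of lump3 below 0.1 m) and (x of lump4 in the frame of firepot between -0.08 and 0.08 m and y of lump4 in the frame of firepot between -0.08 and 0.08 m and height (world z) of lump4 below 0.1 m)) or ((x of lump0 in the frame of firepot between -0.08 and 0.08 m and y of lump0 in the frame of firepot between -0.08 and 0.08 m and height (world z) of lump0 below 0.1 m) and (x of lump2 in the frame of firepot between -0.08 and 0.08 m and y of lump2 in the frame of firepot between -0.08 and 0.08 m and height (world z) of lump2 below 0.1 m) and (x of lump3 in the frame of firepot between -0.08 and 0.08 m and y of lump3 in the frame of firepot between -0.08 and 0.08 m and height (world z) of lump3 below 0.1 m) and (x of lump5 in the frame of firepot between -0.08 and 0.08 m and y of lump5 in the frame of firepot between -0.08 and 0.08 m and height (world z) of lump5 below 0.1 m)) or ((x of lump0 in the frame of firepot between -0.08 and 0.08 m and y of lump0 in the frame of firepot between -0.08 and 0.08 m and height (world z) of lump0 below 0.1 m) and (x of lump2 in the frame of firepot between -0.08 and 0.08 m and y of lump2 in the frame of firepot between -0.08 and 0.08 m and height (world z) of lump2 below 0.1 m) and (x of lump4 in the frame of firepot between -0.08 and 0.08 m and y of lump4 in the frame of firepot between -0.08 and 0.08 m and height (world z) of lump4 below 0.1 m) and (x of lump5 in the frame of firepot between -0.08 and 0.08 m and y of lump5 in the frame of firepot between -0.08 and 0.08 m and height (world z) of lump5 below 0.1 m)) or ((x of lump0 in the frame of firepot between -0.08 and 0.08 m and y of lump0 in the frame of firepot between -0.08 and 0.08 m and height (world z) of lump0 below 0.1 m) and (x of lump3 in the frame of firepot between -0.08 and 0.08 m and y of lump3 in the frame of firepot between -0.08 and 0.08 m and height (world z) of lump3 below 0.1 m) and (x of lump4 in the frame of firepot between -0.08 and 0.08 m and y of lump4 in the frame of firepot between -0.08 and 0.08 m and height (world z) of lump4 below 0.1 m) and (x of lump5 in the frame of firepot between -0.08 and 0.08 m and y of lump5 in the frame of firepot between -0.08 and 0.08 m and height (world z) of lump5 below 0.1 m)) or ((x of lump1 in the frame of firepot between -0.08 and 0.08 m and y of lump1 in the frame of firepot between -0.08 and 0.08 m and height (world z) of lump1 below 0.1 m) and (x of lump2 in the frame of firepot between -0.08 and 0.08 m and y of lump2 in the frame of firepot between -0.08 and 0.08 m and height (world z) of lump2 below 0.1 m) and (x of lump3 in the frame of firepot between -0.08 and 0.08 m and y of lump3 in the frame of firepot between -0.08 and 0.08 m and height (world z) of lump3 below 0.1 m) and (x of lump4 in the frame of firepot between -0.08 and 0.08 m and y of lump4 in the frame of firepot between -0.08 and 0.08 m and height (world z) of lump4 below 0.1 m)) or ((x of lump1 in the frame of firepot between -0.08 and 0.08 m and y of lump1 in the frame of firepot between -0.08 and 0.08 m and height (world z) of lump1 below 0.1 m) and (x of lump2 in the frame of firepot between -0.08 and 0.08 m and y of lump2 in the frame of firepot between -0.08 and 0.08 m and height (world z) of lump2 below 0.1 m) and (x of lump3 in the frame of firepot between -0.08 and 0.08 m and y of lump3 in the frame of firepot between -0.08 and 0.08 m and height (world z) of lump3 below 0.1 m) and (x of lump5 in the frame of firepot between -0.08 and 0.08 m and y of lump5 in the frame of firepot between -0.08 and 0.08 m and height (world z) of lump5 below 0.1 m)) or ((x of lump1 in the frame of firepot between -0.08 and 0.08 m and y of lump1 in the frame of firepot between -0.08 and 0.08 m and height (world z) of lump1 below 0.1 m) and (x of lump2 in the frame of firepot between -0.08 and 0.08 m and y of lump2 in the frame of firepot between -0.08 and 0.08 m and height (world z) of lump2 below 0.1 m) and (x of lump4 in the frame of firepot between -0.08 and 0.08 m and y of lump4 in the frame of firepot between -0.08 and 0.08 m and height (world z) of lump4 below 0.1 m) and (x of lump5 in the frame of firepot between -0.08 and 0.08 m and y of lump5 in the frame of firepot between -0.08 and 0.08 m and height (world z) of lump5 below 0.1 m)) or ((x of lump1 in the frame of firepot between -0.08 and 0.08 m and y of lump1 in the frame of firepot between -0.08 and 0.08 m and height (world z) of lump1 below 0.1 m) and (x of lump3 in the frame of firepot between -0.08 and 0.08 m and y of lump3 in the frame of firepot between -0.08 and 0.08 m and height (world z) of lump3 below 0.1 m) and (x of lump4 in the frame of firepot between -0.08 and 0.08 m and y of lump4 in the frame of firepot between -0.08 and 0.08 m and height (world z) of lump4 below 0.1 m) and (x of lump5 in the frame of firepot between -0.08 and 0.08 m and y of lump5 in the frame of firepot between -0.08 and 0.08 m and height (world z) of lump5 below 0.1 m)) or ((x of lump2 in the frame of firepot between -0.08 and 0.08 m and y of lump2 in the frame of firepot between -0.08 and 0.08 m and height (world z) of lump2 below 0.1 m) and (x of lump3 in the frame of firepot between -0.08 and 0.08 m and y of lump3 in the frame of firepot between -0.08 and 0.08 m and height (world z) of lump3 below 0.1 m) and (x of lump4 in the frame of firepot between -0.08 and 0.08 m and y of lump4 in the frame of firepot between -0.08 and 0.08 m and height (world z) of lump4 below 0.1 m) and (x of lump5 in the frame of firepot between -0.08 and 0.08 m and y of lump5 in the frame of firepot between -0.08 and 0.08 m and height (world z) of lump5 below 0.1 m))) and ((x of lump0 in the frame of firepot between -0.08 and 0.08 m and y of lump0 in the frame of firepot between -0.08 and 0.08 m and height (world z) of lump0 below 0.1 m) or (x of lump0 in the frame of tray between -0.13 and 0.13 m and y of lump0 in the frame of tray between -0.06 and 0.06 m and height (world z) of lump0 below 0.06 m)) and ((x of lump1 in the frame of firepot between -0.08 and 0.08 m and y of lump1 in the frame of firepot between -0.08 and 0.08 m and height (world z) of lump1 below 0.1 m) or (x of lump1 in the frame of tray between -0.13 and 0.13 m and y of lump1 in the frame of tray between -0.06 and 0.06 m and height (world z) of lump1 below 0.06 m)) and ((x of lump2 in the frame of firepot between -0.08 and 0.08 m and y of lump2 in the frame of firepot between -0.08 and 0.08 m and height (world z) of lump2 below 0.1 m) or (x of lump2 in the frame of tray between -0.13 and 0.13 m and y of lump2 in the frame of tray between -0.06 and 0.06 m and height (world z) of lump2 below 0.06 m)) and ((x of lump3 in the frame of firepot between -0.08 and 0.08 m and y of lump3 in the frame of firepot between -0.08 and 0.08 m and height (world z) of lump3 below 0.1 m) or (x of lump3 in the frame of tray between -0.13 and 0.13 m and y of lump3 in the frame of tray between -0.06 and 0.06 m and height (world z) of lump3 below 0.06 m)) and ((x of lump4 in the frame of firepot between -0.08 and 0.08 m and y of lump4 in the frame of firepot between -0.08 and 0.08 m and height (world z) of lump4 below 0.1 m) or (x of lump4 in the frame of tray between -0.13 and 0.13 m and y of lump4 in the frame of tray between -0.06 and 0.06 m and height (world z) of lump4 below 0.06 m)) and ((x of lump5 in the frame of firepot between -0.08 and 0.08 m and y of lump5 in the frame of firepot between -0.08 and 0.08 m and height (world z) of lump5 below 0.1 m) or (x of lump5 in the frame of tray between -0.13 and 0.13 m and y of lump5 in the frame of tray between -0.06 and 0.06 m and height (world z) of lump5 below 0.06 m)) and x of scoop_lip in the frame of board between 0.03 and 0.15 m and y of scoop_lip in the frame of board between -0.06 and 0.06 m and x of scoop_grip in the frame of board below -0.04 m and angle between scoop_lip's own z axis and vertical below 0.15 rad and z of scoop_lip in the frame of board below 0.02 m); the robot touches nothing.
It fails at once if the gripper's fingers touch a lump (contact force between the fingers and lump0 above 0.5 N or contact force between the fingers and lump1 above 0.5 N or contact force between the fingers and lump2 above 0.5 N or contact force between the fingers and lump3 above 0.5 N or contact force between the fingers and lump4 above 0.5 N or contact force between the fingers and lump5 above 0.5 N).
It fails at once if the steel block or the round offcut is shifted by more than 30 mm (distance of any of billet, offcut from where it was at the start of the episode above 0.03 m).
It also fails if it takes over 59 s, if anything falls off the work surface, if the arm or the gripper's body presses on something with over 40 N, if the wrist force passes 120 N, or if a joint passes its speed limit or range.

ROBOT

A 7-joint arm with a two-finger parallel gripper is mounted at the origin on the work surface. World frame = base frame: x ahead of the robot, y to its left, z up, the work surface at z = 0. Lengths are in m, angles in rad, forces in N, time in s.
With the tool pointing down it reaches from about 0.4 to 0.925 m from the base axis. Payload 4.1 kg.
Tool frame: the origin (TCP) lies between the finger pads; the fingertips stand 8 mm ahead of it and the grasp point (between the pads) lies 11 mm behind it; z points along the fingers, y is the direction in which the jaws open and shut (so a half turn about z gives the same grasp; the last joint's range is limited). The gripper opens to 85 mm and grips with 20 to 120 N. Pads are 22 mm wide; open, the fingers measure 114 mm over their backs; the gripper's body (76 mm by 85 mm) begins 54 mm behind the grasp point. The pads swing forward as they close: fully open they stand 13 mm farther back than shut.
Start: joints at [-1.292, 0.398, 0.045, 1.537, -0.019, 1.207, -0.051], TCP at [0.24, 0.604, 0.239] pointing down, gripper open.
Joint ranges: [-2.82, 2.82], [-0.49, 2.23], [-1.37, 1.46], [0, 2.46], [-1.36, 4.5], [0.23, 2], [-2.94, 2.94]. Speed limits (rad/s): [2.57, 2.57, 3.14, 3.14, 3.14, 3.14, 3.14].

INTERFACE

Orientations are given as [roll, pitch, yaw] about the fixed x, y, z axes, in that order (R = Rz(yaw) Ry(pitch) Rx(roll)).
In Python, from workcell import arm, viewer gives the robot as it stands. The module is installed in compiled form; this text tells all that it offers.
- The arm moves only by the tool step_arm, never from a script. Its argument "rows" is a list of rows, each an object with "fingers": the opening, from 0 (shut) to 1 (fully open); "dp": the shift along the tool's x, y, z in m, a list of three; "twist": the turn about the tool's z in degrees. In form: [{"fingers": fingers, "dp": [x, y, z], "twist": twist}, ...]. A call has 1 to 12 rows; each row shifts and turns the pose as measured when the row begins, along the tool's axes as they then stand; what a row does not reach is not made up. A row lasts 1/8 s, in which the tool goes at most 62.5 mm and 10.7 degrees, less where a joint would pass 70% of its speed; a pose out of reach is approached as far as the arm can. A call is refused whole if a number of a shift passes 0.0625 or a number of a turn 10.7, either way. A call with a gripper value outside its range is refused whole. The fingers move at their own pace and stop on an object; the grip force is fixed at half the most. Time passes only in rows, so rows that do not move let the fingers close. It gives the time, the measured TCP pose, the force and the opening at its end, in the units of the state.
- arm.sense(): the state, without advancing time (a new reading comes with each control period).
- viewer.capture(name): name is "scene" or "top" or "wrist"; returns a dict with "color" (420x560x3 uint8, red, green, blue), "intrinsics" (3x3 intrinsics, pixels), "cam_to_world" (4x4, takes a point from camera to world coordinates). Camera axes: x right, y down, z forward; pixel columns grow to the right and rows downward; lengths in m; the calibration is good to about 2 mm. A picture is of the moment at which its call begins. There is no depth.
- arm.close_job(): hands the job in, once; it reports no verdict.
The state is a dict: "time_s": time; "joint_positions": joint angles; "joint_vel": joint speeds; "joint_efforts": joint torques, N m; "position": TCP position; "orientation": TCP orientation; "contact_force": force on the tool from outside, world axes, zero at the start; "wrist_torque": the same for the moment, N m; "opening": finger opening in m.
Only numpy, scipy, OpenCV 4.12 (cv2) and the standard library are available. Lean on these libraries where they do the work, as an engineer would, in place of code of your own. Each camera call takes 0.05 s, during which the arm holds its last target. There are 200 camera calls.

## Working session

There is one attempt and no reset: what is moved stays moved. The work goes in short steps, Python scripts to look and compute and a tool call to move; the robot and the scene stay as the last step left them, time stands still between calls to the robot, and variables do not carry over. Pictures are saved under pics/ and viewed, about 8 in all and at most 12, crops included, and the job is handed in when it is done.

Besides the shell and the picture viewer there is one more tool, called after ">>>" as name(argument=value, ...), one argument or row to a line, values as JSON. step_arm: Moves the arm, as the interface text tells. Its arguments: {"type":"object","properties":{"rows":{"type":"array"}},"required":["rows"]}

```bash
mkdir -p pics; cat > h.py <<'E'
import numpy as np, cv2
from workcell import arm, viewer
from scipy.spatial.transform import Rotation as R
def cap(n,f):
    c=viewer.capture(n); cv2.imwrite(f'pics/{f}.png',c['color'][:,:,::-1]); np.savez(f'pics/{f}.npz',**c); return c
def ray(c,uv,z):
    K=c['intrinsics'];T=c['cam_to_world']
    d=T[:3,:3]@np.linalg.inv(K)@np.array([uv[0],uv[1],1.]); o=T[:3,3]
    return o+d*(z-o[2])/d[2]
def proj(c,p):
    K=c['intrinsics'];T=c['cam_to_world']
    q=K@(T[:3,:3].T@(np.array(p)-T[:3,3])); return q[:2]/q[2]
E
python3 - <<'E'
from h import *
np.set_printoptions(precision=4,suppress=True)
s=arm.sense(); print(s)
a=cap('top','top0');b=cap('scene','scene0')
for c in(a,b): print(c['intrinsics'],c['cam_to_world'])
E
```

```text
{'time_s': 0.0, 'joint_positions': array([-1.292 ,  0.3992,  0.0451,  1.5379, -0.0187,  1.2069, -0.0507]), 'joint_vel': array([ 0.0002, -0.    , -0.0001,  0.0012,  0.0005,  0.0004, -0.0005]), 'joint_efforts': array([ -0.0006, -47.5125,   1.3645, -25.4231,   0.0116,   0.0091,
        -0.    ]), 'position': array([0.2395, 0.6036, 0.2382]), 'orientation': array([-3.1396,  0.0001,  2.7639]), 'contact_force': array([-0.2125, -0.2432,  0.3184]), 'wrist_torque': array([-0.0422, -0.0274,  0.0107]), 'opening': 0.0856125774947568}
[[481.8151   0.     276.2628]
 [  0.     481.8151 211.0269]
 [  0.       0.       1.    ]] [[ 0.0149 -0.9883  0.1518  0.451 ]
 [-0.9997 -0.0175 -0.0157  0.0504]
 [ 0.0182 -0.1516 -0.9883  1.1412]
 [ 0.      0.      0.      1.    ]]
[[534.0525   0.     267.5007]
 [  0.     534.0525 204.508 ]
 [  0.       0.       1.    ]] [[-0.8811  0.4041 -0.2458  0.842 ]
 [ 0.4729  0.7444 -0.4714  0.54  ]
 [-0.0076 -0.5316 -0.847   0.9862]
 [ 0.      0.      0.      1.    ]]
```

View pics/top0.png

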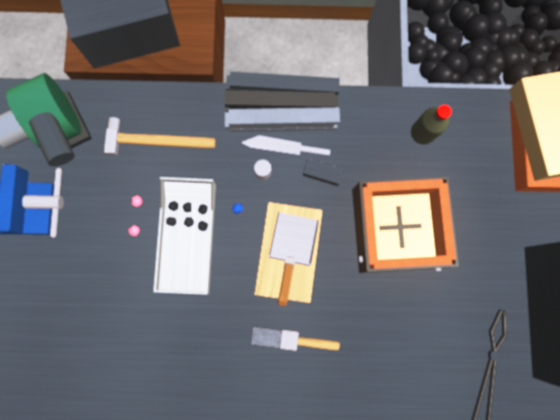

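View pics/scene0.png

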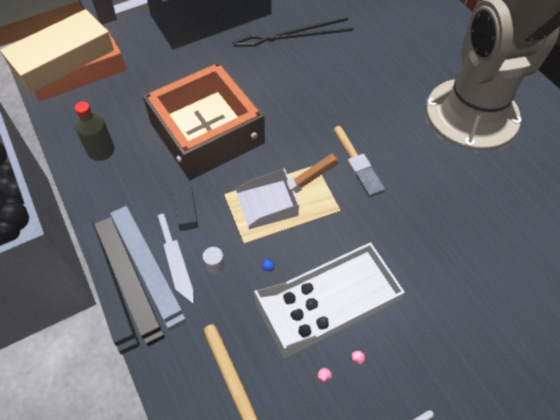

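Top view: tray on the left (175–215, 178–293), scoop on its board in the middle with the handle at about (288, 285), firepot on the right (360–457, 180–270). The offcut is at (262, 169) and the block at (322, 172). The scene view agrees.

```bash
cat > m.py <<'E'
from h import *
np.set_printoptions(precision=4,suppress=True)
c=dict(np.load('pics/top0.npz')); im=c['color']; hsv=cv2.cvtColor(im,cv2.COLOR_RGB2HSV)
def comp(mask,roi):
    m=np.zeros_like(mask); x0,y0,x1,y1=roi; m[y0:y1,x0:x1]=mask[y0:y1,x0:x1]
    return m
def rect(m,z,name):
    pts=np.argwhere(m)[:,::-1]
    w=np.array([ray(c,p,z)[:2] for p in pts]).astype(np.float32)
    n,l,st,_=cv2.connectedComponentsWithStats(m.astype(np.uint8)); k=1+st[1:,4].argmax()
    w=np.array([ray(c,p,z)[:2] for p in np.argwhere(l==k)[:,::-1]],dtype=np.float32)
    r=cv2.minAreaRect(w*1000); print(name,len(w),r)
H,S,V=[hsv[:,:,i].astype(int) for i in range(3)]
rect(comp((H>12)&(H<28)&(S>60)&(V>140),(245,195,330,310)),.006,'board')
rect(comp((H<14)&(S>120)&(V>60),(270,255,300,310)),.09,'handle')
rect(comp((S<60)&(V>120)&(V<255),(265,205,325,270)),.03,'pan')
rect(comp((H<14)&(S>120)&(V>90),(345,170,470,280)),.1,'pot')
rect(comp((S<70)&(V>110),(145,170,225,300)),.036,'tray')
n,l,st,ce=cv2.connectedComponentsWithStats(comp((V<60),(165,195,212,235)).astype(np.uint8))
for i in range(1,n): print('lump',st[i,4],ce[i],ray(c,ce[i],.016))
big=cv2.resize(im[165:310,145:335],None,fx=4,fy=4,interpolation=cv2.INTER_CUBIC); cv2.imwrite('pics/crop0.png',big[:,:,::-1])
E
python3 m.py
```

```text
board 3375 ((525.3427124023438, 2.53076171875), (132.907958984375, 232.019775390625), 82.66790008544922)
handle 45 ((415.5209045410156, 18.517995834350586), (19.278545379638672, 12.810322761535645), 77.0051498413086)
pan 1986 ((557.21240234375, -9.534557342529297), (99.5108413696289, 114.33990478515625), 78.87065887451172)
pot 3484 ((590.3036499023438, -255.81167602539062), (189.76841735839844, 190.23255920410156), 4.140321731567383)
tray 10090 ((565.294677734375, 244.45663452148438), (300.2145690917969, 184.49168395996094), 1.7969235181808472)
lump 4 [200.5 208.5] [0.6267 0.2112 0.016 ]
lump 1 [173. 208.] [0.6267 0.2759 0.016 ]
```

View pics/crop0.png

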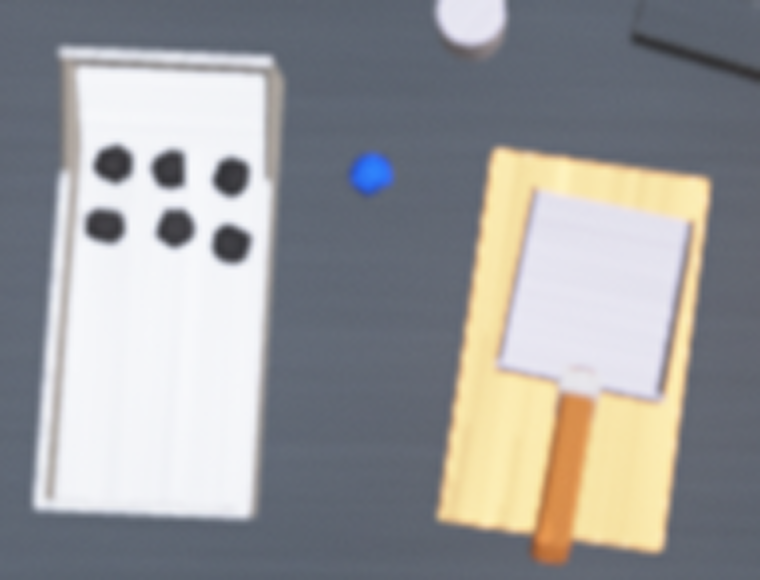

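The crop shows six lumps in two rows in the tray, and the pan and handle turned slightly clockwise. I'll cast its corners.

```bash
python3 - <<'E'
from h import *
np.set_printoptions(precision=4,suppress=True)
c=dict(np.load('pics/top0.npz'))
g=lambda p,z: ray(c,(p[0]/4+144.6,p[1]/4+164.6),z)[:2]
def show(n,a,b): print(n,a,b,'mid',(a+b)/2,'len',np.linalg.norm(a-b),'yaw of normal',np.degrees(np.arctan2((a-b)[1],(a-b)[0]))-90)
show('tray near',g((35,508),.036),g((253,518),.036))
show('tray far',g((58,48),.064),g((273,58),.064))
show('lip',g((537,188),.018),g((692,222),.018))
show('panback',g((500,366),.051),g((660,398),.051))
show('board far',g((492,148),.006),g((711,178),.006))
show('board near',g((437,519),.006),g((663,551),.006))
print('handle rear top',g((553,545),.121),'front',g((577,397),.055))
for p in [(113,163),(169,169),(231,176),(105,226),(175,228),(231,243)]: print('lump',g(p,.016))
print('offcut',g((471,15),.045),'blue',g((371,173),.013))
im=c['color']
cv2.imwrite('pics/pot.png',cv2.resize(im[165:285,345:475],None,fx=4,fy=4,interpolation=cv2.INTER_CUBIC)[:,:,::-1])
E
```

```text
tray near [0.4323 0.3069] [0.4285 0.1842] mid [0.4304 0.2456] len 0.12272481659995647 yaw of normal -1.7550570432379402
tray far [0.691  0.3012] [0.6875 0.1789] mid [0.6893 0.24  ] len 0.12233956608468083 yaw of normal -1.6377518580723063
lip [0.6223 0.0264] [ 0.6037 -0.0652] mid [ 0.613  -0.0194] len 0.09345776934744544 yaw of normal -11.501068530672981
panback [0.5153 0.0465] [ 0.4988 -0.0439] mid [0.507  0.0013] len 0.09195925986296197 yaw of normal -10.361637770706977
board far [0.6478 0.0533] [ 0.632  -0.0778] mid [ 0.6399 -0.0122] len 0.13206490715630292 yaw of normal -6.877831654719614
board near [0.4289 0.0814] [ 0.4125 -0.05  ] mid [0.4207 0.0157] len 0.13237543476216107 yaw of normal -7.104592267972734
handle rear top [0.4187 0.0176] front [0.4984 0.003 ]
lump [0.6331 0.2765]
lump [0.6301 0.2435]
lump [0.6265 0.2068]
lump [0.5956 0.2794]
lump [0.5951 0.2384]
lump [0.5868 0.2053]
offcut [0.7195 0.0669] blue [0.6303 0.1247]
```

View pics/pot.png

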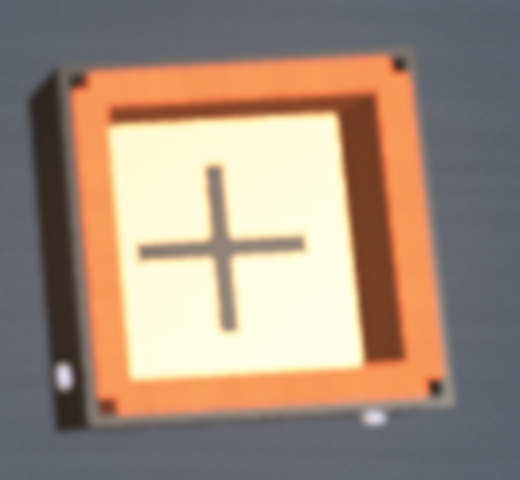

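```bash
cat > plan.py <<'E'
# python3 plan.py fingers step  x y z yawdeg [x y z yawdeg ...] -> rows from present pose
import sys,json
from h import *
f=float(sys.argv[1]); step=float(sys.argv[2]); T=np.array(list(map(float,sys.argv[3:]))).reshape(-1,4)
s=arm.sense(); p=np.array(s['position']); yaw=np.degrees(s['orientation'][2])
print('now',s['time_s'],p.round(4),np.degrees(s['orientation']).round(2),s['contact_force'].round(1),round(s['opening'],4))
rows=[]
for t in T:
    dy=(t[3]-yaw+180)%360-180
    n=max(1,int(np.ceil(max(np.linalg.norm(t[:3]-p)/step,abs(dy)/10))))
    for k in range(n):
        d=(t[:3]-p)/(n-k); a=dy/n
        r=R.from_euler('xyz',[180,0,yaw],degrees=True).inv().apply(d)
        rows.append({"fingers":f,"dp":[round(float(v),3) for v in r],"twist":round(-a,1)})
        p=p+d; yaw+=a
print(len(rows)); print(json.dumps(rows))
E
python3 plan.py 1 0.06 0.461 0.010 0.20 169.2
```

```text
now 0.1 [0.2395 0.6037 0.2384] [-1.7990e+02  1.0000e-02  1.5836e+02] [-0.4  0.1 -0.5] 0.0855
11
[{"fingers": 1.0, "dp": [-0.039, -0.043, 0.003], "twist": -1.0}, {"fingers": 1.0, "dp": [-0.038, -0.043, 0.003], "twist": -1.0}, {"fingers": 1.0, "dp": [-0.037, -0.044, 0.003], "twist": -1.0}, {"fingers": 1.0, "dp": [-0.036, -0.045, 0.003], "twist": -1.0}, {"fingers": 1.0, "dp": [-0.036, -0.045, 0.003], "twist": -1.0}, {"fingers": 1.0, "dp": [-0.035, -0.046, 0.003], "twist": -1.0}, {"fingers": 1.0, "dp": [-0.034, -0.046, 0.003], "twist": -1.0}, {"fingers": 1.0, "dp": [-0.033, -0.047, 0.003], "twist": -1.0}, {"fingers": 1.0, "dp": [-0.032, -0.048, 0.003], "twist": -1.0}, {"fingers": 1.0, "dp": [-0.032, -0.048, 0.003], "twist": -1.0}, {"fingers": 1.0, "dp": [-0.031, -0.049, 0.003], "twist": -1.0}]
```

>>> step_arm(
  rows=[
    {"fingers":1.0,"dp":[-0.039,-0.043,0.003],"twist":-1.0},
    {"fingers":1.0,"dp":[-0.038,-0.043,0.003],"twist":-1.0},
    {"fingers":1.0,"dp":[-0.037,-0.044,0.003],"twist":-1.0},
    {"fingers":1.0,"dp":[-0.036,-0.045,0.003],"twist":-1.0},
    {"fingers":1.0,"dp":[-0.036,-0.045,0.003],"twist":-1.0},
    {"fingers":1.0,"dp":[-0.035,-0.046,0.003],"twist":-1.0},
    {"fingers":1.0,"dp":[-0.034,-0.046,0.003],"twist":-1.0},
    {"fingers":1.0,"dp":[-0.033,-0.047,0.003],"twist":-1.0},
    {"fingers":1.0,"dp":[-0.032,-0.048,0.003],"twist":-1.0},
    {"fingers":1.0,"dp":[-0.032,-0.048,0.003],"twist":-1.0},
    {"fingers":1.0,"dp":[-0.031,-0.049,0.003],"twist":-1.0},
  ],
)

```text
time_s: 1.48
position: [0.4686, -0.0033, 0.2016]
orientation: [-3.14, -0.002, 2.973]
contact_force: [0.7, 1.6, 0.4]
opening: 0.0853
```

```bash
python3 plan.py 1 0.03 0.461 0.010 0.20 169.2; python3 - <<'E'
from h import *
np.set_printoptions(precision=4,suppress=True)
c=cap('wrist','w1'); print(c['cam_to_world'])
E
```

```text
now 1.475 [ 0.4686 -0.0033  0.2016] [-1.7993e+02 -9.0000e-02  1.7037e+02] [0.7 1.6 0.4] 0.0853
1
[{"fingers": 1.0, "dp": [0.01, 0.012, 0.002], "twist": 1.2}]
[[ 0.1676  0.949   0.2672  0.4016]
 [ 0.9859 -0.1611 -0.0462  0.01  ]
 [-0.0008  0.2711 -0.9625  0.3352]
 [ 0.      0.      0.      1.    ]]
```

View pics/w1.png

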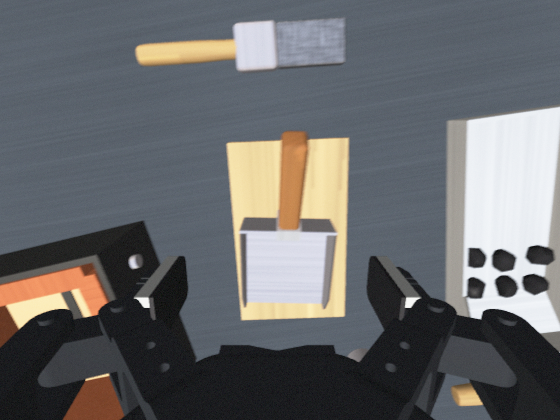

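Wrist view: handle from (294,133) to (289,228), with the pan upright on the board and the fingers clear of everything.

```bash
python3 - <<'E'
from h import *
c=dict(np.load('pics/w1.npz'))
print(ray(c,(294,134),.121),ray(c,(289,228),.055), ray(c,(286,304),.006), ray(c,(288,219),.051))
E
python3 plan.py 1 0.03 0.461 0.010 0.13 169.2  0.461 0.010 0.066 169.2
```

```text
[0.41155894 0.0200572  0.121     ] [0.50215143 0.00470575 0.055     ] [ 0.61750579 -0.01551264  0.006     ] [0.49416388 0.00513188 0.051     ]
now 1.525 [ 0.4706 -0.0126  0.2019] [-1.7958e+02  1.4000e-01  1.6978e+02] [ 2.4 -5.6  0.2] 0.0852
6
[{"fingers": 1.0, "dp": [0.004, 0.007, 0.024], "twist": 0.2}, {"fingers": 1.0, "dp": [0.005, 0.007, 0.024], "twist": 0.2}, {"fingers": 1.0, "dp": [0.005, 0.007, 0.024], "twist": 0.2}, {"fingers": 1.0, "dp": [0.0, -0.0, 0.021], "twist": -0.0}, {"fingers": 1.0, "dp": [0.0, -0.0, 0.021], "twist": -0.0}, {"fingers": 1.0, "dp": [0.0, -0.0, 0.021], "twist": -0.0}]
```

>>> step_arm(
  rows=[
    {"fingers":1.0,"dp":[0.004,0.008,0.024],"twist":0},
    {"fingers":1.0,"dp":[0.005,0.008,0.024],"twist":0},
    {"fingers":1.0,"dp":[0.004,0.007,0.024],"twist":0},
    {"fingers":1.0,"dp":[0,0,0],"twist":0},
  ],
)

```text
time_s: 2.02
position: [0.4616, 0.0092, 0.1275]
orientation: [-3.133, 0.002, 2.955]
contact_force: [-0.6, 0.1, -0.2]
opening: 0.0851
```

```bash
python3 plan.py 1 0.02 0.461 0.011 0.066 169.8
```

```text
now 2.025 [0.4616 0.0092 0.1275] [-1.7951e+02  1.1000e-01  1.6929e+02] [-0.6  0.1 -0.2] 0.0851
4
[{"fingers": 1.0, "dp": [0.0, 0.0, 0.015], "twist": -0.1}, {"fingers": 1.0, "dp": [0.0, 0.0, 0.015], "twist": -0.1}, {"fingers": 1.0, "dp": [0.0, 0.0, 0.015], "twist": -0.1}, {"fingers": 1.0, "dp": [0.0, 0.0, 0.015], "twist": -0.1}]
```

>>> step_arm(
  rows=[
    {"fingers":1.0,"dp":[0,0,0.016],"twist":0},
    {"fingers":1.0,"dp":[0,0,0.016],"twist":0},
    {"fingers":1.0,"dp":[0,0,0.015],"twist":0},
    {"fingers":1.0,"dp":[0,0,0.014],"twist":0},
    {"fingers":1.0,"dp":[0,0,0.0],"twist":0},
    {"fingers":0,"dp":[0,0,0],"twist":0},
    {"fingers":0,"dp":[0,0,0],"twist":0},
    {"fingers":0,"dp":[0,0,0],"twist":0},
    {"fingers":0,"dp":[0,0,0],"twist":0},
    {"fingers":0,"dp":[0,0,0],"twist":0},
    {"fingers":0,"dp":[0,0,0],"twist":0},
  ],
)

```text
time_s: 3.4
position: [0.4651, 0.0088, 0.0663]
orientation: [-3.136, 0.009, 2.954]
contact_force: [-0.5, 0.2, -0.2]
opening: 0.0193
```

```bash
python3 plan.py 0 0.03 0.461 0.011 0.15 169.8
```

```text
now 3.4 [0.4651 0.0088 0.0663] [-179.69    0.5   169.27] [-0.5  0.2 -0.2] 0.0193
3
[{"fingers": 0.0, "dp": [0.001, 0.0, -0.028], "twist": -0.2}, {"fingers": 0.0, "dp": [0.001, 0.0, -0.028], "twist": -0.2}, {"fingers": 0.0, "dp": [0.001, 0.0, -0.028], "twist": -0.2}]
```

```bash
python3 plan.py 0 0.035 0.465 0.009 0.16 169.3  0.407 0.2474 0.16 178.3
```

```text
now 3.4 [0.4651 0.0088 0.0663] [-179.69    0.5   169.27] [-0.5  0.2 -0.2] 0.0193
11
[{"fingers": 0.0, "dp": [0.0, 0.0, -0.031], "twist": -0.0}, {"fingers": 0.0, "dp": [0.0, 0.0, -0.031], "twist": -0.0}, {"fingers": 0.0, "dp": [0.0, 0.0, -0.031], "twist": -0.0}, {"fingers": 0.0, "dp": [0.013, 0.028, 0.0], "twist": -1.1}, {"fingers": 0.0, "dp": [0.012, 0.028, 0.0], "twist": -1.1}, {"fingers": 0.0, "dp": [0.012, 0.028, 0.0], "twist": -1.1}, {"fingers": 0.0, "dp": [0.011, 0.029, 0.0], "twist": -1.1}, {"fingers": 0.0, "dp": [0.01, 0.029, 0.0], "twist": -1.1}, {"fingers": 0.0, "dp": [0.01, 0.029, 0.0], "twist": -1.1}, {"fingers": 0.0, "dp": [0.009, 0.029, 0.0], "twist": -1.1}, {"fingers": 0.0, "dp": [0.009, 0.029, 0.0], "twist": -1.1}]
```

>>> step_arm(
  rows=[
    {"fingers":0.0,"dp":[0.0,0.0,-0.031],"twist":0},
    {"fingers":0.0,"dp":[0.0,0.0,-0.031],"twist":0},
    {"fingers":0.0,"dp":[0.0,0.0,-0.031],"twist":0},
    {"fingers":0.0,"dp":[0.013,0.028,0.0],"twist":-1.1},
    {"fingers":0.0,"dp":[0.012,0.028,0.0],"twist":-1.1},
    {"fingers":0.0,"dp":[0.012,0.028,0.0],"twist":-1.1},
    {"fingers":0.0,"dp":[0.011,0.029,0.0],"twist":-1.1},
    {"fingers":0.0,"dp":[0.01,0.029,0.0],"twist":-1.1},
    {"fingers":0.0,"dp":[0.01,0.029,0.0],"twist":-1.1},
    {"fingers":0.0,"dp":[0.009,0.029,0.0],"twist":-1.1},
    {"fingers":0.0,"dp":[0.009,0.025,0.0],"twist":-1.1},
    {"fingers":0.0,"dp":[0.0,0.0,0.0],"twist":0},
  ],
)

```text
time_s: 4.9
position: [0.3993, 0.2474, 0.1557]
orientation: [-3.13, -0.003, 3.108]
contact_force: [0.6, -1.0, -1.8]
opening: 0.0189
```

```bash
python3 plan.py 0 0.02 0.407 0.2474 0.16 178.3 0.407 0.2474 0.1 178.3; python3 - <<'E'
from h import *
c=cap('scene','s1'); c2=cap('top','t1')
E
```

```text
now 4.9 [0.3993 0.2474 0.1557] [-1.7931e+02 -1.6000e-01  1.7808e+02] [ 0.6 -1.  -1.8] 0.0189
4
[{"fingers": 0.0, "dp": [-0.008, 0.0, -0.004], "twist": -0.2}, {"fingers": 0.0, "dp": [-0.0, -0.0, 0.02], "twist": -0.0}, {"fingers": 0.0, "dp": [-0.0, -0.0, 0.02], "twist": -0.0}, {"fingers": 0.0, "dp": [-0.0, -0.0, 0.02], "twist": -0.0}]
```

View pics/s1.png

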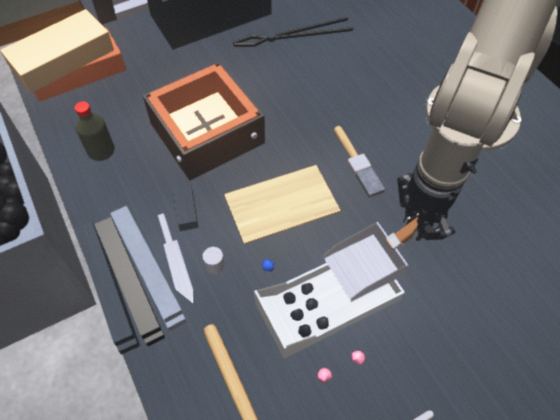

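```bash
python3 - <<'E'
from h import *
c=dict(np.load('pics/s1.npz'))
p=np.array([.3993,.2474,.1557]); y=np.radians(-1.9); x=np.array([np.cos(y),np.sin(y),0]); yy=np.array([-x[1],x[0],0])
for a in(.151,.041):
  for b in (.049,-.049): print(a,b,proj(c,p+a*x+b*yy-[0,0,.0603]), proj(c,p+a*x+b*yy-[0,0,.0603-(.012 if a>.1 else .045)]))
im=c['color'][215:310,300:430]; cv2.imwrite('pics/s1c.png',cv2.resize(im,None,fx=5,fy=5)[:,:,::-1])
E
```

```text
0.151 0.049 [349.51472339 301.45717633] [350.35621088 298.86133052]
0.151 -0.049 [322.17886585 256.81687391] [322.69645246 253.88242173]
0.041 0.049 [401.74817101 275.91687749] [407.05297424 265.108221  ]
0.041 -0.049 [372.67675423 233.57067348] [376.59262049 221.629921  ]
```

View pics/s1c.png

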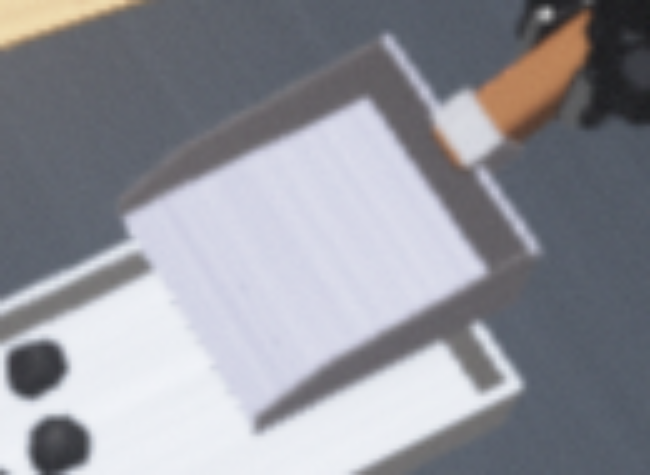

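Both lip corners and the pan's back corner fall within 3 px of prediction, so the scoop hangs level. I'll lower it into the near half of the tray.

>>> step_arm(
  rows=[
    {"fingers":0.0,"dp":[-0.008,0.0,0.0],"twist":0},
    {"fingers":0.0,"dp":[0.0,0.0,0.02],"twist":0},
    {"fingers":0.0,"dp":[0.0,0.0,0.02],"twist":0},
    {"fingers":0.0,"dp":[0.0,0.0,0.0],"twist":0},
  ],
)

```text
time_s: 5.5
position: [0.4122, 0.2397, 0.1155]
orientation: [-3.128, 0.0, 3.096]
contact_force: [0.7, 0.3, -1.7]
opening: 0.0193
```

```bash
python3 plan.py 0 0.015 0.407 0.2474 0.068 178.3
```

```text
now 5.5 [0.4122 0.2397 0.1155] [-1.7921e+02  1.0000e-02  1.7736e+02] [ 0.7  0.3 -1.7] 0.0193
4
[{"fingers": 0.0, "dp": [0.001, 0.002, 0.012], "twist": -0.2}, {"fingers": 0.0, "dp": [0.001, 0.002, 0.012], "twist": -0.2}, {"fingers": 0.0, "dp": [0.001, 0.002, 0.012], "twist": -0.2}, {"fingers": 0.0, "dp": [0.001, 0.002, 0.012], "twist": -0.2}]
```

>>> step_arm(
  rows=[
    {"fingers":0.0,"dp":[0.005,0.007,0.0],"twist":-0.9},
    {"fingers":0.0,"dp":[0.0,0.0,0.0],"twist":0},
    {"fingers":0.0,"dp":[0.0,0.0,0.012],"twist":0},
    {"fingers":0.0,"dp":[0.0,0.0,0.012],"twist":0},
    {"fingers":0.0,"dp":[0.0,0.0,0.0],"twist":0},
  ],
)

```text
time_s: 6.12
position: [0.409, 0.2473, 0.0917]
orientation: [-3.13, 0.003, 3.111]
contact_force: [-0.2, -0.2, -1.9]
opening: 0.0194
```

```bash
python3 plan.py 0 0.012 0.407 0.2474 0.065 178.3
```

```text
now 6.125 [0.409  0.2473 0.0917] [-1.7934e+02  1.5000e-01  1.7825e+02] [-0.2 -0.2 -1.9] 0.0194
3
[{"fingers": 0.0, "dp": [0.001, 0.0, 0.009], "twist": -0.0}, {"fingers": 0.0, "dp": [0.001, 0.0, 0.009], "twist": -0.0}, {"fingers": 0.0, "dp": [0.001, 0.0, 0.009], "twist": -0.0}]
```

>>> step_arm(
  rows=[
    {"fingers":0.0,"dp":[0.002,0.0,0.01],"twist":0},
    {"fingers":0.0,"dp":[0.0,0.0,0.009],"twist":0},
    {"fingers":0.0,"dp":[0.0,0.0,0.008],"twist":0},
    {"fingers":0.0,"dp":[0.0,0.0,0.001],"twist":0},
    {"fingers":0.0,"dp":[0.0,0.0,0.001],"twist":0},
  ],
)

```text
time_s: 6.75
position: [0.4065, 0.2473, 0.0633]
orientation: [-3.13, -0.0, 3.111]
contact_force: [-4.9, -3.3, 15.6]
opening: 0.0193
```

```bash
python3 plan.py 0 0.012 0.489 0.245 0.064 178.3
```

```text
now 6.75 [0.4065 0.2473 0.0633] [-1.7935e+02 -2.0000e-02  1.7827e+02] [-4.9 -3.3 15.6] 0.0193
7
[{"fingers": 0.0, "dp": [-0.012, 0.0, -0.0], "twist": -0.0}, {"fingers": 0.0, "dp": [-0.012, 0.0, -0.0], "twist": -0.0}, {"fingers": 0.0, "dp": [-0.012, 0.0, -0.0], "twist": -0.0}, {"fingers": 0.0, "dp": [-0.012, 0.0, -0.0], "twist": -0.0}, {"fingers": 0.0, "dp": [-0.012, 0.0, -0.0], "twist": -0.0}, {"fingers": 0.0, "dp": [-0.012, 0.0, -0.0], "twist": -0.0}, {"fingers": 0.0, "dp": [-0.012, 0.0, -0.0], "twist": -0.0}]
```

>>> step_arm(
  rows=[
    {"fingers":0.0,"dp":[-0.012,0.0,0.0],"twist":0},
    {"fingers":0.0,"dp":[-0.012,0.0,0.0],"twist":0},
    {"fingers":0.0,"dp":[-0.012,0.0,0.0],"twist":0},
    {"fingers":0.0,"dp":[-0.012,0.0,0.0],"twist":0},
  ],
)

```text
time_s: 7.25
position: [0.4547, 0.2475, 0.0637]
orientation: [-3.132, -0.004, 3.114]
contact_force: [-3.7, 0.9, 4.9]
opening: 0.0192
```

```bash
python3 plan.py 0 0.012 0.489 0.245 0.064 178.3
```

```text
now 7.25 [0.4547 0.2475 0.0637] [-179.45   -0.21  178.41] [-3.7  0.9  4.9] 0.0192
3
[{"fingers": 0.0, "dp": [-0.011, -0.001, -0.0], "twist": 0.0}, {"fingers": 0.0, "dp": [-0.011, -0.0, -0.0], "twist": 0.0}, {"fingers": 0.0, "dp": [-0.011, -0.0, -0.0], "twist": 0.0}]
```

>>> step_arm(
  rows=[
    {"fingers":0.0,"dp":[-0.012,-0.001,0.0],"twist":0},
    {"fingers":0.0,"dp":[-0.012,0.0,0.0],"twist":0},
    {"fingers":0.0,"dp":[-0.01,0.0,0.0],"twist":0},
    {"fingers":0.0,"dp":[-0.008,0.0,0.0],"twist":0},
    {"fingers":0.0,"dp":[-0.008,0.0,0.0],"twist":0},
  ],
)

```text
time_s: 7.88
position: [0.4941, 0.246, 0.0636]
orientation: [-3.128, -0.036, 3.115]
contact_force: [-27.2, -3.1, 27.9]
opening: 0.0195
```

```bash
python3 plan.py 0 0.012 0.507 0.2445 0.064 178.3;  python3 -c "
from h import *
c=cap('scene','s2'); cv2.imwrite('pics/s2c.png',cv2.resize(c['color'][225:365,245:425],None,fx=4,fy=4)[:,:,::-1])"
```

```text
now 7.875 [0.4941 0.246  0.0636] [-179.23   -2.06  178.49] [-27.2  -3.1  27.9] 0.0195
2
[{"fingers": 0.0, "dp": [-0.006, -0.001, -0.0], "twist": 0.1}, {"fingers": 0.0, "dp": [-0.006, -0.001, -0.0], "twist": 0.1}]
```

View pics/s2c.png

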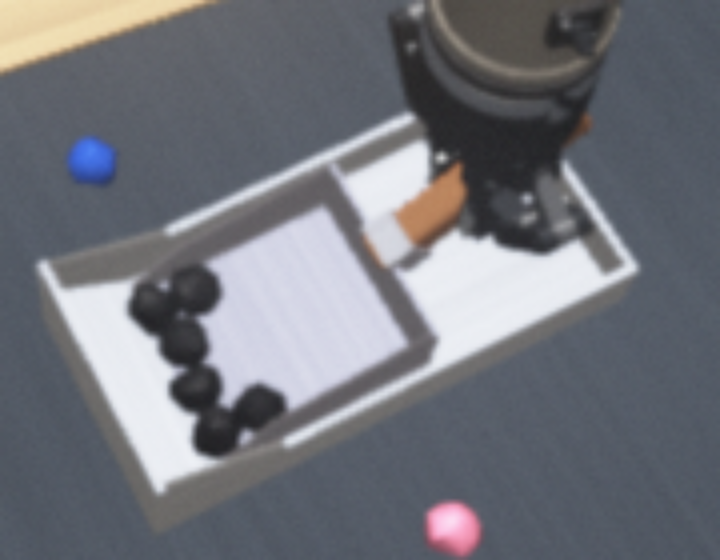

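>>> step_arm(
  rows=[
    {"fingers":0.0,"dp":[-0.006,0.0,-0.003],"twist":0},
    {"fingers":0.0,"dp":[-0.008,0.0,-0.005],"twist":0},
    {"fingers":0.0,"dp":[-0.008,0.0,-0.005],"twist":0},
  ],
)

```text
time_s: 8.3
position: [0.4981, 0.2455, 0.0718]
orientation: [-3.12, -0.077, 3.119]
contact_force: [-12.8, 0.2, 4.9]
opening: 0.019
```

```bash
python3 plan.py 0 0.012 0.507 0.2445 0.064 178.3;  python3 -c "
from h import *
c=cap('scene','s3'); cv2.imwrite('pics/s3c.png',cv2.resize(c['color'][225:365,245:425],None,fx=4,fy=4)[:,:,::-1])"
```

```text
now 8.3 [0.4981 0.2455 0.0718] [-178.75   -4.44  178.7 ] [-12.8   0.2   4.9] 0.019
1
[{"fingers": 0.0, "dp": [-0.009, -0.001, 0.008], "twist": 0.4}]
```

View pics/s3c.png

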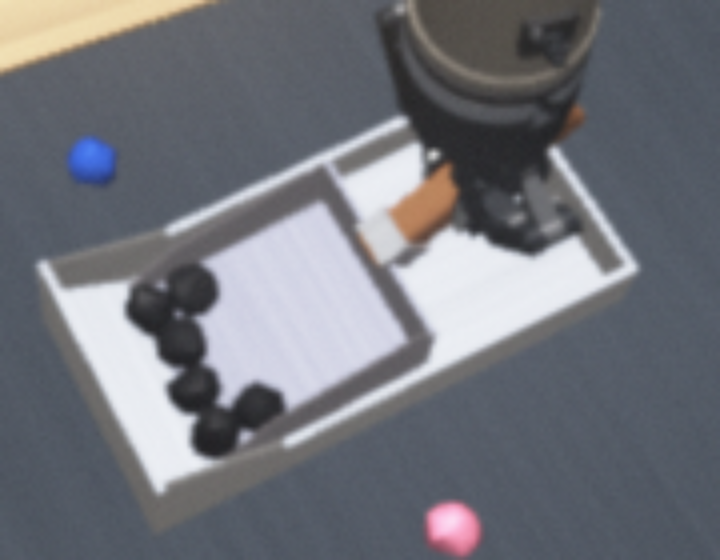

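The lip is at the ramp foot with all six lumps on or just over it. The push tipped the tool about 4° nose-down, because the grip doesn't slip and the arm gives instead. I'll press it flat again, climb the ramp lightly, then press down with the lip on the ramp to tip it nose-up.

>>> step_arm(
  rows=[
    {"fingers":0.0,"dp":[0.003,0.0,0.006],"twist":0},
    {"fingers":0.0,"dp":[0.002,0.0,0.006],"twist":0},
    {"fingers":0.0,"dp":[0.001,0.0,0.004],"twist":0},
  ],
)

```text
time_s: 8.72
position: [0.4913, 0.2451, 0.0613]
orientation: [-3.12, -0.081, 3.119]
contact_force: [-11.2, -3.5, 33.9]
opening: 0.0195
```

```bash
python3 plan.py 0 0.012 0.507 0.2445 0.064 178.3
```

```text
now 8.725 [0.4913 0.2451 0.0613] [-178.79   -4.66  178.73] [-11.2  -3.5  33.9] 0.0195
2
[{"fingers": 0.0, "dp": [-0.008, -0.0, -0.001], "twist": 0.2}, {"fingers": 0.0, "dp": [-0.008, -0.0, -0.001], "twist": 0.2}]
```

>>> step_arm(
  rows=[
    {"fingers":0.0,"dp":[0.0,0.0,-0.003],"twist":0},
    {"fingers":0.0,"dp":[-0.005,0.0,-0.006],"twist":0},
    {"fingers":0.0,"dp":[-0.006,0.0,-0.005],"twist":0},
    {"fingers":0.0,"dp":[-0.006,0.0,-0.005],"twist":0},
  ],
)

```text
time_s: 9.22
position: [0.5125, 0.2426, 0.0779]
orientation: [-3.117, -0.08, 3.117]
contact_force: [0.3, -0.2, -3.3]
opening: 0.019
```

```bash
python3 plan.py 0 0.012 0.507 0.2445 0.064 178.3;  python3 -c "
from h import *
c=cap('scene','s4'); cv2.imwrite('pics/s4c.png',cv2.resize(c['color'][225:365,245:425],None,fx=4,fy=4)[:,:,::-1])"
```

```text
now 9.225 [0.5125 0.2426 0.0779] [-178.61   -4.56  178.58] [ 0.3 -0.2 -3.3] 0.019
2
[{"fingers": 0.0, "dp": [0.003, 0.001, 0.007], "twist": 0.1}, {"fingers": 0.0, "dp": [0.003, 0.001, 0.007], "twist": 0.1}]
```

View pics/s4c.png

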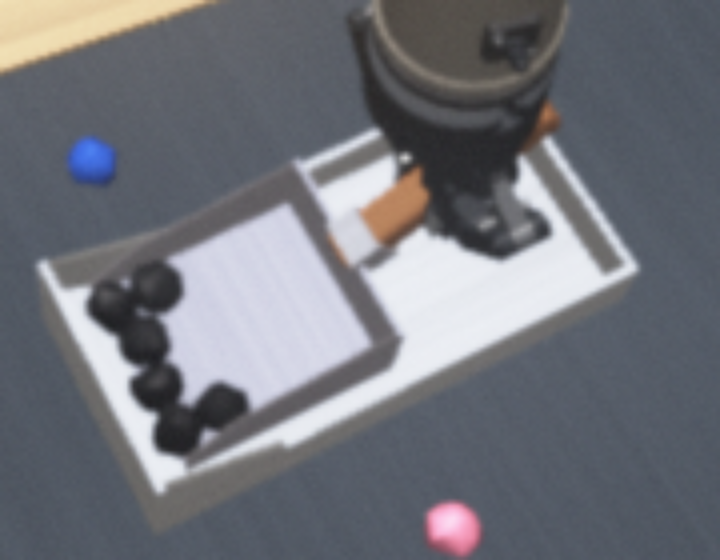

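All six lumps rode up with the scoop and lie just inside the lip. The lift also reads more load. I'll climb a little more, then press down to tip it nose-up.

>>> step_arm(
  rows=[
    {"fingers":0.0,"dp":[-0.005,-0.001,-0.005],"twist":0},
    {"fingers":0.0,"dp":[-0.005,-0.001,-0.004],"twist":0},
    {"fingers":0.0,"dp":[0.0,0.0,0.006],"twist":0},
    {"fingers":0.0,"dp":[0.0,0.0,0.006],"twist":0},
  ],
)

```text
time_s: 9.78
position: [0.5223, 0.2402, 0.0757]
orientation: [-3.118, -0.083, 3.117]
contact_force: [-6.9, -0.6, 5.8]
opening: 0.0192
```

```bash
python3 plan.py 0 0.012 0.507 0.2445 0.064 178.3
```

```text
now 9.775 [0.5223 0.2402 0.0757] [-178.63   -4.73  178.57] [-6.9 -0.6  5.8] 0.0192
2
[{"fingers": 0.0, "dp": [0.008, 0.002, 0.006], "twist": 0.1}, {"fingers": 0.0, "dp": [0.008, 0.002, 0.006], "twist": 0.1}]
```

>>> step_arm(
  rows=[
    {"fingers":0.0,"dp":[0.0,0.001,0.006],"twist":0},
    {"fingers":0.0,"dp":[0.0,0.001,0.006],"twist":0},
    {"fingers":0.0,"dp":[0.0,0.0,0.006],"twist":0},
  ],
)

```text
time_s: 10.15
position: [0.5169, 0.2407, 0.0578]
orientation: [-3.116, -0.09, 3.116]
contact_force: [-4.5, -1.3, 3.7]
opening: 0.0193
```

```bash
python3 plan.py 0 0.012 0.507 0.2445 0.064 178.3;python3 -c "
from h import *
c=cap('scene','s5'); c=cap('top','t5'); c=cap('wrist','w5')"
```

```text
now 10.15 [0.5169 0.2407 0.0578] [-178.51   -5.14  178.51] [-4.5 -1.3  3.7] 0.0193
2
[{"fingers": 0.0, "dp": [0.005, 0.002, -0.003], "twist": 0.1}, {"fingers": 0.0, "dp": [0.005, 0.002, -0.003], "twist": 0.1}]
```

The hand is now below its flat height at only about 5 N, so the scoop has turned in the grip to about 11° nose-up. Lifting.

>>> step_arm(
  rows=[
    {"fingers":0.0,"dp":[0.003,0.0,-0.01],"twist":0},
    {"fingers":0.0,"dp":[0.003,0.0,-0.015],"twist":0},
    {"fingers":0.0,"dp":[0.003,0.0,-0.02],"twist":0},
    {"fingers":0.0,"dp":[0.003,0.0,-0.025],"twist":0},
    {"fingers":0.0,"dp":[0.003,0.0,-0.025],"twist":0},
    {"fingers":0.0,"dp":[0.003,0.0,-0.02],"twist":0},
    {"fingers":0.0,"dp":[0.0,0.0,-0.01],"twist":0},
    {"fingers":0.0,"dp":[0.0,0.0,0.0],"twist":0},
  ],
)

```text
time_s: 11.3
position: [0.5125, 0.2459, 0.1932]
orientation: [-3.12, -0.081, 3.117]
contact_force: [-0.3, -0.6, -3.4]
opening: 0.0193
```

```bash
python3 plan.py 0 0.012 0.507 0.2445 0.064 178.3;python3 -c "
from h import *
c=cap('scene','s6'); d=cap('top','t6')
a=cv2.resize(c['color'][180:340,230:430],None,fx=2.7,fy=2.7); b=cv2.resize(d['color'][150:310,140:260],None,fx=2,fy=2)
o=np.zeros((432,800,3),np.uint8); o[:a.shape[0],:a.shape[1]]=a; o[:b.shape[0],555:555+b.shape[1]]=b; cv2.imwrite('pics/c6.png',o[:,:,::-1])"
```

```text
now 11.3 [0.5125 0.2459 0.1932] [-178.79   -4.63  178.6 ] [-0.3 -0.6 -3.4] 0.0193
11
[{"fingers": 0.0, "dp": [0.0, -0.0, 0.012], "twist": 0.0}, {"fingers": 0.0, "dp": [0.0, -0.0, 0.012], "twist": 0.0}, {"fingers": 0.0, "dp": [0.0, -0.0, 0.012], "twist": 0.0}, {"fingers": 0.0, "dp": [0.0, -0.0, 0.012], "twist": 0.0}, {"fingers": 0.0, "dp": [0.0, -0.0, 0.012], "twist": 0.0}, {"fingers": 0.0, "dp": [0.0, -0.0, 0.012], "twist": 0.0}, {"fingers": 0.0, "dp": [0.0, -0.0, 0.012], "twist": 0.0}, {"fingers": 0.0, "dp": [0.0, -0.0, 0.012], "twist": 0.0}, {"fingers": 0.0, "dp": [0.0, -0.0, 0.012], "twist": 0.0}, {"fingers": 0.0, "dp": [0.0, -0.0, 0.012], "twist": 0.0}, {"fingers": 0.0, "dp": [0.0, -0.0, 0.012], "twist": 0.0}]
```

View pics/c6.png

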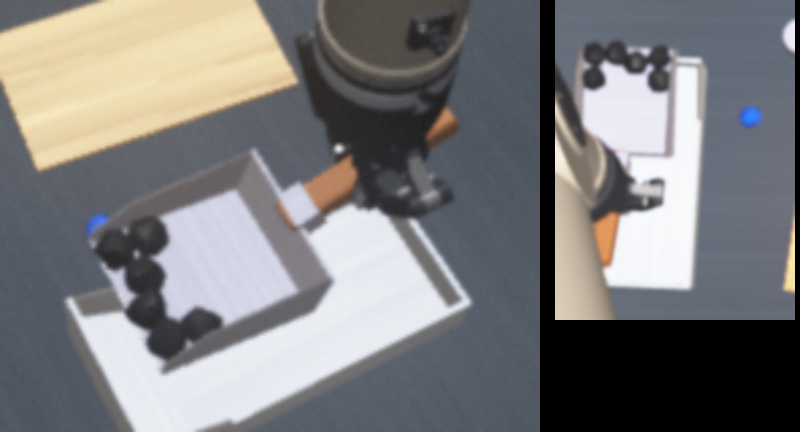

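All six lumps are in the scoop near the lip, the pan is nose-up, and the tray is empty. Next is a gentle carry to the firepot. I've viewed 11 pictures, so checks from here are numeric, with one view kept back.

```bash
sed -i "s/r=R.from_euler('xyz',\[180,0,yaw\],degrees=True).inv().apply(d)/r=(R.from_euler('z',yaw-y0,degrees=True)*R0).inv().apply(d)/; s/^rows=\[\]/rows=[]; y0=yaw; R0=R.from_euler('xyz',s['orientation'])/" plan.py
python3 plan.py 0 0.02 0.47 0.1 0.19 181 0.45 -0.1 0.19 183 0.36 -0.272 0.18 184.1
```

```text
now 11.4 [0.5117 0.2455 0.1919] [-178.71   -4.76  178.58] [ 0.2  0.1 -2.9] 0.0193
29
[{"fingers": 0.0, "dp": [0.005, -0.018, 0.001], "twist": -0.3}, {"fingers": 0.0, "dp": [0.005, -0.018, 0.001], "twist": -0.3}, {"fingers": 0.0, "dp": [0.005, -0.018, 0.001], "twist": -0.3}, {"fingers": 0.0, "dp": [0.005, -0.018, 0.001], "twist": -0.3}, {"fingers": 0.0, "dp": [0.005, -0.018, 0.001], "twist": -0.3}, {"fingers": 0.0, "dp": [0.005, -0.018, 0.001], "twist": -0.3}, {"fingers": 0.0, "dp": [0.005, -0.018, 0.001], "twist": -0.3}, {"fingers": 0.0, "dp": [0.005, -0.018, 0.001], "twist": -0.3}, {"fingers": 0.0, "dp": [0.002, -0.018, 0.001], "twist": -0.2}, {"fingers": 0.0, "dp": [0.002, -0.018, 0.001], "twist": -0.2}, {"fingers": 0.0, "dp": [0.002, -0.018, 0.001], "twist": -0.2}, {"fingers": 0.0, "dp": [0.002, -0.018, 0.001], "twist": -0.2}, {"fingers": 0.0, "dp": [0.002, -0.018, 0.001], "twist": -0.2}, {"fingers": 0.0, "dp": [0.002, -0.018, 0.001], "twist": -0.2}, {"fingers": 0.0, "dp": [0.002, -0.018, 0.001], "twist": -0.2}, {"fingers": 0.0, "dp": [0.003, -0.018, 0.001], "twist": -0.2}, {"fingers": 0.0, "dp": [0.003, -0.018, 0.001], "twist": -0.2}, {"fingers": 0.0, "dp": [0.003, -0.018, 0.001], "twist": -0.2}, {"fingers": 0.0, "dp": [0.003, -0.018, 0.001], "twist": -0.2}, {"fingers": 0.0, "dp": [0.01, -0.017, 0.002], "twist": -0.1}, {"fingers": 0.0, "dp": [0.01, -0.017, 0.002], "twist": -0.1}, {"fingers": 0.0, "dp": [0.01, -0.017, 0.002], "twist": -0.1}, {"fingers": 0.0, "dp": [0.01, -0.017, 0.002], "twist": -0.1}, {"fingers": 0.0, "dp": [0.01, -0.017, 0.002], "twist": -0.1}, {"fingers": 0.0, "dp": [0.01, -0.017, 0.002], "twist": -0.1}, {"fingers": 0.0, "dp": [0.01, -0.017, 0.002], "twist": -0.1}, {"fingers": 0.0, "dp": [0.01, -0.017, 0.002], "twist": -0.1}, {"fingers": 0.0, "dp": [0.01, -0.017, 0.002], "twist": -0.1}, {"fingers": 0.0, "dp": [0.01, -0.016, 0.002], "twist": -0.1}]
```

>>> step_arm(
  rows=[
    {"fingers":0.0,"dp":[0.001,-0.006,0.0],"twist":0},
    {"fingers":0.0,"dp":[0.002,-0.012,0.001],"twist":-0.3},
    {"fingers":0.0,"dp":[0.005,-0.018,0.001],"twist":-0.3},
    {"fingers":0.0,"dp":[0.005,-0.018,0.001],"twist":-0.3},
    {"fingers":0.0,"dp":[0.005,-0.018,0.001],"twist":-0.3},
    {"fingers":0.0,"dp":[0.005,-0.018,0.001],"twist":-0.3},
    {"fingers":0.0,"dp":[0.005,-0.018,0.001],"twist":-0.3},
    {"fingers":0.0,"dp":[0.005,-0.018,0.001],"twist":-0.3},
    {"fingers":0.0,"dp":[0.003,-0.018,0.001],"twist":-0.2},
    {"fingers":0.0,"dp":[0.002,-0.018,0.001],"twist":-0.2},
    {"fingers":0.0,"dp":[0.002,-0.018,0.001],"twist":-0.2},
    {"fingers":0.0,"dp":[0.002,-0.018,0.001],"twist":-0.2},
  ],
)

```text
time_s: 12.9
position: [0.4648, 0.0315, 0.1871]
orientation: [-3.12, -0.087, -3.114]
contact_force: [0.3, 0.5, -2.2]
opening: 0.0192
```

>>> step_arm(
  rows=[
    {"fingers":0.0,"dp":[0.002,-0.018,0.001],"twist":-0.2},
    {"fingers":0.0,"dp":[0.002,-0.018,0.001],"twist":-0.2},
    {"fingers":0.0,"dp":[0.003,-0.018,0.001],"twist":-0.2},
    {"fingers":0.0,"dp":[0.003,-0.018,0.001],"twist":-0.2},
    {"fingers":0.0,"dp":[0.006,-0.018,0.001],"twist":-0.2},
    {"fingers":0.0,"dp":[0.01,-0.017,0.002],"twist":-0.1},
    {"fingers":0.0,"dp":[0.01,-0.017,0.002],"twist":-0.1},
    {"fingers":0.0,"dp":[0.01,-0.017,0.002],"twist":-0.1},
    {"fingers":0.0,"dp":[0.01,-0.017,0.002],"twist":-0.1},
    {"fingers":0.0,"dp":[0.008,-0.014,0.002],"twist":-0.1},
    {"fingers":0.0,"dp":[0.006,-0.01,0.0],"twist":-0.1},
    {"fingers":0.0,"dp":[0.003,-0.005,0.0],"twist":0},
  ],
)

```text
time_s: 14.4
position: [0.3935, -0.1731, 0.1824]
orientation: [-3.122, -0.086, -3.086]
contact_force: [0.0, -0.1, -2.0]
opening: 0.0193
```

```bash
python3 plan.py 0 0.016 0.36 -0.272 0.18 184.1; python3 -c "
from h import *
c=cap('scene','s7'); c=cap('top','t7')"
```

```text
now 14.4 [ 0.3935 -0.1731  0.1824] [-178.9    -4.93 -176.79] [ 0.  -0.1 -2. ] 0.0193
7
[{"fingers": 0.0, "dp": [0.006, -0.014, 0.001], "twist": -0.1}, {"fingers": 0.0, "dp": [0.006, -0.014, 0.001], "twist": -0.1}, {"fingers": 0.0, "dp": [0.006, -0.014, 0.001], "twist": -0.1}, {"fingers": 0.0, "dp": [0.006, -0.014, 0.001], "twist": -0.1}, {"fingers": 0.0, "dp": [0.006, -0.014, 0.001], "twist": -0.1}, {"fingers": 0.0, "dp": [0.006, -0.014, 0.001], "twist": -0.1}, {"fingers": 0.0, "dp": [0.006, -0.014, 0.001], "twist": -0.1}]
```

```bash
cat > blobs.py <<'E'
import sys
from h import *
c=dict(np.load(f'pics/{sys.argv[1]}.npz')); z=float(sys.argv[2]); r=list(map(int,sys.argv[3:7]))
V=c['color'].max(2); m=np.zeros(V.shape,np.uint8); m[r[1]:r[3],r[0]:r[2]]=V[r[1]:r[3],r[0]:r[2]]<55
n,l,st,ce=cv2.connectedComponentsWithStats(m)
for i in range(1,n):
    if st[i,4]>8: print(st[i,:5],ce[i].round(0),ray(c,ce[i],z).round(3))
E
python3 - <<'E'
from h import *
c=dict(np.load('pics/t7.npz'))
print('lip px',proj(c,[.555,-.18,.16]),proj(c,[.445,-.18,.14]),c['color'][200:330:12,300:420:12].max(2))
E
python3 blobs.py t7 .165 290 170 420 300
```

```text
lip px [380.50220533 235.35713139] [379.20498315 289.546223  ] [[114 112 109 107 106  70 252 254 255 255]
 [246 247 112 110 110  58 248 255 236 255]
 [247 249 112 111 111  54 247 255 243 230]
 [246 250 111 110 109  62 122 219 154 255]
 [247 251 111 112 110  58 236 196  87 255]
 [248 251 110 109 109 224 237 237 218 247]
 [247 250 112 111 108 239 238 238 225 110]
 [246 226 111 111 111 238 238 238 193  62]
 [245 110 110 109 109 109 101 180  45  66]
 [114 113 111 112 110 106 108  67  35 154]
 [113 110 108 107 107 116  42  66  39  77]]
[353 185   9  51 250] [357. 209.] [ 0.608 -0.131  0.165]
[395 283  15  17 140] [403. 292.] [ 0.441 -0.222  0.165]
```

```bash
python3 - <<'E'
from h import *
c=dict(np.load('pics/t7.npz'))
V=c['color'].max(2)
for r in V[226:268:2,354:412:2]: print(''.join('#' if v<100 else '+' if v<170 else '.' for v in r))
E
```

```text
#####+...........++++++++++++
#####+.......++++++++.+++....
#####+.................+.....
+####+.................+.....
+####++++..............+.....
+########+......+###+++++....
+#########+.++++######+++....
######################+++....
####################+++++....
+####+++++######+###..+++....
.+##+.....+####+.+##+++++....
.+##+......+##+.+##+###+.....
+####...........#######+.....
#####+..........#######+.....
#####+..........+####+++.....
+####............++++.++.....
++++..................++.....
+.....................++.....
+.....................++.....
+.....................+#.....
+.....................+#+....
```

A coarse mask of the top view still shows the whole row of lumps at the lip. Carrying on to the pot.

>>> step_arm(
  rows=[
    {"fingers":0.0,"dp":[0.003,-0.007,0.0],"twist":0},
    {"fingers":0.0,"dp":[0.005,-0.014,0.001],"twist":-0.2},
    {"fingers":0.0,"dp":[0.006,-0.016,0.002],"twist":-0.2},
    {"fingers":0.0,"dp":[0.006,-0.016,0.002],"twist":-0.2},
    {"fingers":0.0,"dp":[0.006,-0.015,0.002],"twist":-0.2},
    {"fingers":0.0,"dp":[0.005,-0.012,0.001],"twist":-0.1},
    {"fingers":0.0,"dp":[0.004,-0.008,0.001],"twist":0},
    {"fingers":0.0,"dp":[0.0,-0.003,0.0],"twist":0},
    {"fingers":0.0,"dp":[0.0,0.0,0.0],"twist":0},
  ],
)

```text
time_s: 15.62
position: [0.366, -0.2679, 0.1782]
orientation: [-3.123, -0.085, -3.06]
contact_force: [-0.6, 0.7, -2.8]
opening: 0.0191
```

```bash
python3 plan.py 0 0.03 0.36 -0.272 0.168 184.1 0.45 -.266 .168 184.1;python3 - <<'E'
from h import *
s=arm.sense(); print(s['joint_positions'].round(2))
c=cap('top','t8'); p=s['position']
V=c['color'].max(2)
u=proj(c,[p[0]+.14,p[1]+.01,.16]).astype(int); print(u)
for r in V[u[1]-24:u[1]+30:2,u[0]-32:u[0]+32:2]: print(''.join('#' if v<100 else '+' if v<170 else '.' for v in r))
E
```

```text
now 15.625 [ 0.366  -0.2679  0.1782] [-178.95   -4.88 -175.33] [-0.6  0.7 -2.8] 0.0191
5
[{"fingers": 0.0, "dp": [0.005, -0.003, 0.011], "twist": 0.6}, {"fingers": 0.0, "dp": [-0.022, -0.0, -0.002], "twist": -0.0}, {"fingers": 0.0, "dp": [-0.022, -0.0, -0.002], "twist": -0.0}, {"fingers": 0.0, "dp": [-0.022, -0.0, -0.002], "twist": -0.0}, {"fingers": 0.0, "dp": [-0.022, -0.0, -0.002], "twist": -0.0}]
[-0.08  0.17  0.64  2.04 -0.04  1.03  2.23]
[418 259]
.......+................+++++...
.......++................++++...
.......++................++++...
........+................+++++..
........+................+++++..
........+................+++++..
.........................#++++..
.............#+........+##++++..
........#+++###+.....+######++..
.....+##########+###########++..
.....+#######################+..
.....+####################.+#...
.....+#####+.+++#####+.###++#+..
.....+++##......+####++######+..
.....#++##+.......++..########..
.....#+####...........########++
....+#+####+..........+#######++
+++++#+####+...........###++##++
######+####.................##++
++++##++#+..................##++
++++##+.....................###+
++++###.....................###+
+++++##.....................+##+
+++++##+....................+##+
+++++##+....................+##+
+++++##+....................+##+
+++++##+....................+##+
```

>>> step_arm(
  rows=[
    {"fingers":0.0,"dp":[0.004,-0.002,0.005],"twist":0.5},
    {"fingers":0.0,"dp":[0.003,0.0,0.005],"twist":0},
    {"fingers":0.0,"dp":[0.0,0.0,0.0],"twist":0},
    {"fingers":0.0,"dp":[-0.045,0.0,-0.004],"twist":0},
    {"fingers":0.0,"dp":[0.05,0.0,0.004],"twist":0},
    {"fingers":0.0,"dp":[0.0,0.0,0.0],"twist":0},
  ],
)

```text
time_s: 16.42
position: [0.3523, -0.2701, 0.1662]
orientation: [-3.123, -0.093, -3.067]
contact_force: [-0.6, 0.6, -1.5]
opening: 0.0193
```

```bash
cat > look.py <<'E'
import sys
from h import *
s=arm.sense(); p=s['position']; print(s['time_s'],p.round(4),np.degrees(s['orientation']).round(1),s['contact_force'].round(1))
c=cap('top',sys.argv[1]); V=c['color'].max(2)
print('lip px',proj(c,[p[0]+.162,p[1]+.01,p[2]-.03]))
x0,y0,x1,y1=map(int,sys.argv[2:6])
for r in V[y0:y1:2,x0:x1:2]: print(''.join('#' if v<100 else '+' if v<170 else '.' for v in r))
E
python3 look.py t9 355 175 465 300
```

```text
16.425 [ 0.3523 -0.2701  0.1662] [-178.9   -5.3 -175.7] [-0.6  0.6 -1.5]
lip px [416.3850955  256.54952396]
+++++++++++++++++++++++++++++++++++++++++++++++++++++++
+++++++++++++++++++++++++++++++++++++++++++++++++++++++
++++++++++++++++++++++++++++++++++..........+#+++++++++
++#+++++++++++++............................+#+++++++++
+##+#+.........................................++++++++
###+#+.........................................++++++++
###+...........................................++++++++
###+................................++++++.....++++++++
###+.............+++++++++++++++++++++++++.....++++++++
###+.....++++++++++++++++++..........+++++.....++++++++
###+..................................++++.....++++++++
###+..................................+++++.....+++++++
####..................................+++++.....+++++++
####+.................................+++++.....+++++++
####+.................................+++++.....+++++++
####+.................................+++++.....+++++++
####+................++...............+++++.....+++++++
####+................++................+
[... 1835 characters left out ...]
+###+...........+#++++++++++
++++++++++++++++++++##+.....+#+............+#++++++++++
++++++++++++++++++++##+....................+##+++++++++
++++++++++++++++++++##+....................+##+++++++++
++++++++++++++++++++##+...........++.......+##+++++++++
++++++++++++++++++++##+.+##+....+####......+##+++++++++
++++++++++++++++++++##++####+...#####......+##+++++++++
++++++++++++++++++++########+...+####......+##+++++++++
++++++++++++++++++++########+....###+......+##+++++++++
++++++++++++++++++++###+####+.....##+......+##+++++++++
++++++++++++++++++++###..++................+##+++++++++
++++++++++++++++++++###...............+###++###++++++++
++++++++++++++++++++###..............+#########++++++++
```

>>> step_arm(
  rows=[
    {"fingers":0.0,"dp":[-0.008,0.0,-0.001],"twist":0},
    {"fingers":0.0,"dp":[-0.02,0.0,-0.002],"twist":0},
    {"fingers":0.0,"dp":[-0.035,0.0,-0.003],"twist":0},
    {"fingers":0.0,"dp":[0.06,0.0,0.005],"twist":0},
    {"fingers":0.0,"dp":[0.0,0.0,0.0],"twist":0},
  ],
)

```text
time_s: 17.1
position: [0.368, -0.2687, 0.1668]
orientation: [-3.118, -0.089, -3.058]
contact_force: [0.4, -0.5, -3.2]
opening: 0.0193
```

```bash
python3 look.py t10 370 225 465 310; python3 -c "
from h import *
c=dict(np.load('pics/t10.npz'));print(ray(c,(393,251),.043))"
```

```text
17.1 [ 0.368  -0.2687  0.1668] [-178.6   -5.1 -175.2] [ 0.4 -0.5 -3.2]
lip px [415.57811483 248.97175461]
.............+####+++++++.......+++++.....++++++
.....+++++++++####++++..........+++++.....++++++
..........++...#+...............+++++.....++++++
..........+#...+................+++++.....++++++
.........+##+..+................+++++.....++++++
.........####..+................+++++.....++++++
.........+###..++................++++.....++++++
..........+#...++................++++......+++++
................+................+++++.....+++++
................+................+++++.....+++++
................+................+++++.....+++++
.................................+++++.....+++++
..................................++++.....+++++
..................................++++.....+++++
............+.....................++++.....+++++
............+.....................+#+......+++++
............+.....................+#+.......++++
............++.....................#+......+++++
............++.....................##....+#+++++
............++.....................##....+#+++++
++..........++
[... 450 characters left out ...]
##..........+##++++++++++
++++++++++++##+....+#####....+##+..+##++++++++++
++++++++++++##+....+#####....#####.+##++++++++++
++++++++++++###+....#####++.+#####++###+++++++++
++++++++++++###+###+..+###########.+###+++++++++
++++++++++++########...+#########+.+###+++++++++
++++++++++++########...#####+.+++..+###+++++++++
+++++++++++++######+...+####.......+###+++++++++
++++++++++++###++++.....####+.....++###++++++###
+++++++++++++##+.++++++++##+++++++++++#++++++###
+++++++++++++###++++++++++.....++++++..++++++###
++++++++++++++#+++++++..+..............++++++###
++++++++++++++++........+.......++++++##########
++++++++++++++++++++++++#+......+++#######+#####
[ 0.53194766 -0.23552533  0.043     ]
```

The jerks put about two lumps in the pot and slid the other four against the pan's back wall. I'll tip the scoop instead, holding the lip against the pot's far inner wall and swinging the hand up around it.

```bash
python3 plan.py 0 0.025 0.487 -0.263 0.167 184.1 0.487 -.263 .118 184.1
```

```text
now 17.15 [ 0.373  -0.2682  0.1678] [-178.5    -4.73 -175.02] [ 2.2  1.5 -2.4] 0.0192
7
[{"fingers": 0.0, "dp": [-0.023, -0.001, -0.002], "twist": 0.2}, {"fingers": 0.0, "dp": [-0.023, -0.001, -0.002], "twist": 0.2}, {"fingers": 0.0, "dp": [-0.023, -0.001, -0.002], "twist": 0.2}, {"fingers": 0.0, "dp": [-0.023, -0.001, -0.002], "twist": 0.2}, {"fingers": 0.0, "dp": [-0.023, -0.001, -0.002], "twist": 0.2}, {"fingers": 0.0, "dp": [-0.002, 0.001, 0.024], "twist": -0.0}, {"fingers": 0.0, "dp": [-0.002, 0.001, 0.024], "twist": -0.0}]
```

>>> step_arm(
  rows=[
    {"fingers":0.0,"dp":[-0.02,-0.001,-0.002],"twist":0.2},
    {"fingers":0.0,"dp":[-0.022,-0.001,-0.002],"twist":0.2},
    {"fingers":0.0,"dp":[-0.022,-0.001,-0.002],"twist":0.2},
    {"fingers":0.0,"dp":[-0.022,-0.001,-0.002],"twist":0.2},
    {"fingers":0.0,"dp":[-0.018,-0.001,-0.002],"twist":0.2},
    {"fingers":0.0,"dp":[-0.005,0.0,0.0],"twist":0},
    {"fingers":0.0,"dp":[-0.001,0.0,0.022],"twist":0},
    {"fingers":0.0,"dp":[-0.001,0.0,0.022],"twist":0},
    {"fingers":0.0,"dp":[0.0,0.0,0.0],"twist":0},
  ],
)

```text
time_s: 18.27
position: [0.5092, -0.2603, 0.1269]
orientation: [-3.109, -0.064, -3.056]
contact_force: [-0.6, -0.2, -2.6]
opening: 0.0189
```

```bash
python3 look.py t11 355 170 465 260
```

```text
18.275 [ 0.5092 -0.2603  0.1269] [-178.1   -3.7 -175.1] [-0.6 -0.2 -2.6]
lip px [404.52138086 186.67264895]
+++++++++++++++++++++++++++++++++++++++++++++++++++++++
+++++++++++++++++++++++++++++++++++++++++++++++++++++++
+++++++++++++++++++++++++++++++++++++++++++++++++++++++
+++++++++++++++++++++++++++++++++++++++++++++++++++++++
++++++++++++++++++++++++++++++++++++++++++..+++++++++++
++++++++++++++++++++++++....................+#+++++++++
++#++++......................................++++++++++
+##+#+.........................................++++++++
###+++..............................+..........++++++++
###+................................+..........++++++++
###+..........+.....................++++++.....++++++++
###+......++++++....................++++++.....++++++++
###+.....+++++++....................++++++.....++++++++
###+...........+....................+#++++......++++++#
###+...........+....................+#+++++.....++++###
####...........+....................+#+++++.....+++###+
####...........++...................+#+++++.....++####+
####+..........++...................+#++
[... 827 characters left out ...]
+....+####+######+###.......
#####+..........+++++++++........###++#########+.......
#####+...........+..............####+#########+.......+
#####+.................+..+....+###++#########.....++++
+####+.................+..++..+####++########+..+++++++
+####+.................+...+..#####++#######+.+++++++++
+####+.................+...+++#####++#######++++++++++.
+####+......................#######++######++#++++++++.
+####+.....................+########+########+++++++++.
+#####+.............###+...#########++#######++++++++..
+#####+.............++++++++########++######+++++++++..
+#++##+.............+++++++##########+######+++++++++..
+#..##+.............++++++############++####++++++++...
```

>>> step_arm(
  rows=[
    {"fingers":0.0,"dp":[0.014,0.0,0.001],"twist":-0.6},
    {"fingers":0.0,"dp":[0.0,0.0,0.0],"twist":0},
    {"fingers":0.0,"dp":[0.0,0.0,0.01],"twist":0},
    {"fingers":0.0,"dp":[0.0,0.0,0.0],"twist":0},
  ],
)

```text
time_s: 18.82
position: [0.495, -0.2624, 0.1192]
orientation: [-3.108, -0.06, -3.044]
contact_force: [-0.1, 0.6, -1.5]
opening: 0.0188
```

```bash
python3 plan.py 0 0.025 0.5 -0.263 0.113 184.1
```

```text
now 18.825 [ 0.495  -0.2624  0.1192] [-178.1    -3.44 -174.42] [-0.1  0.6 -1.5] 0.0188
1
[{"fingers": 0.0, "dp": [-0.005, -0.001, 0.006], "twist": 1.5}]
```

>>> step_arm(
  rows=[
    {"fingers":0.0,"dp":[0.0,0.0,0.004],"twist":0.7},
    {"fingers":0.0,"dp":[-0.006,0.0,0.0],"twist":0},
    {"fingers":0.0,"dp":[-0.006,0.0,0.0],"twist":0},
    {"fingers":0.0,"dp":[-0.006,0.0,0.0],"twist":0},
  ],
)

```text
time_s: 19.32
position: [0.5023, -0.2619, 0.112]
orientation: [-3.114, -0.082, -3.063]
contact_force: [-16.6, 0.0, 6.3]
opening: 0.0189
```

```bash
python3 plan.py 0 0.025 0.5 -0.263 0.113 184.1
```

```text
now 19.325 [ 0.5023 -0.2619  0.112 ] [-178.42   -4.68 -175.48] [-16.6   0.    6.3] 0.0189
1
[{"fingers": 0.0, "dp": [0.002, -0.001, -0.001], "twist": 0.4}]
```

>>> step_arm(
  rows=[
    {"fingers":0.0,"dp":[-0.004,0.0,-0.01],"twist":0},
    {"fingers":0.0,"dp":[-0.005,0.0,-0.012],"twist":0},
    {"fingers":0.0,"dp":[-0.006,0.0,-0.012],"twist":0},
  ],
)

```text
time_s: 19.7
position: [0.511, -0.2597, 0.1419]
orientation: [-3.119, -0.103, -3.067]
contact_force: [-4.8, -0.5, -2.4]
opening: 0.019
```

```bash
python3 look.py t12 355 170 465 246
```

```text
19.7 [ 0.511  -0.2597  0.1419] [-178.7   -5.9 -175.7] [-4.8 -0.5 -2.4]
lip px [406.15770165 184.46653076]
+++++++++++++++++++++++++++++++++++++++++++++++++++++++
+++++++++++++++++++++++++++++++++++++++++++++++++++++++
+++++++++++++++++++++++++++++++++++++++++++++++++++++++
+++++++++++++++++++++++++++++++++++++++++++++++++++++++
++++++++++++++++++++++++++++++++++++++++++..+++++++++++
++++++++++++++++++++++++....................+#+++++++++
++#++++......................................++++++++++
+##+#+.........................................++++++++
###+++.........................................++++++++
###+...........................................+++++++#
###+...............................+++++++.....++++++##
###+......+++++.....................++++++.....+++++###
###+.....++++++.....................++++++.....++++####
###+...........+....................++++++......++#####
###+...........+....................+++++++.....+#####+
###+...........+....................+#+++++.....+####++
####...........++...................+#+++++.....#####++
####+..........++...................+#++++
[... 433 characters left out ...]
..........+#++++####++#+....
####+...........++...#####...........+#+++####+###.....
####+...........++...#####...........+#++########+.....
####+..........+++...#####+.....+++..+#+########+......
#####+.......+++++...+#######..+####+#+#########+.....+
#####+..........+++###+..####+.#######+########+...++++
#####+..........+++###+..###++.+#####++#######+..++++++
#####+..........+++###+..+##++..#####+########+++++++++
#####+..........+++###....++....+####+#######++++++++++
#####+..........+++........+....#####+#########++++++++
+####+.................+...+...+#####+#########++++++++
+####+.................+...+...######++#######+++++++++
+####+.................+...++++######++#######+++++++++
```

>>> step_arm(
  rows=[
    {"fingers":0.0,"dp":[-0.007,0.0,-0.01],"twist":0},
    {"fingers":0.0,"dp":[-0.008,0.0,-0.011],"twist":0},
    {"fingers":0.0,"dp":[-0.009,0.0,-0.01],"twist":0},
  ],
)

```text
time_s: 20.12
position: [0.5271, -0.2585, 0.1708]
orientation: [-3.124, -0.131, -3.07]
contact_force: [-9.6, 0.8, 1.3]
opening: 0.0191
```

```bash
python3 look.py t13 355 170 465 246 | head -2; python3 - <<'E'
from h import *
c=cap('scene','s13'); d=dict(np.load('pics/t13.npz'))
a=cv2.resize(c['color'][40:200,120:320],None,fx=2.7,fy=2.7); b=cv2.resize(d['color'][160:310,345:475],None,fx=1.9,fy=1.9)
o=np.zeros((432,800,3),np.uint8); o[:a.shape[0],:a.shape[1]]=a; o[:b.shape[0],545:545+b.shape[1]]=b; cv2.imwrite('pics/c13.png',o[:,:,::-1])
E
```

```text
20.125 [ 0.5271 -0.2585  0.1708] [-179.    -7.5 -175.9] [-9.6  0.8  1.3]
lip px [409.25295816 174.32432271]
```

View pics/c13.png

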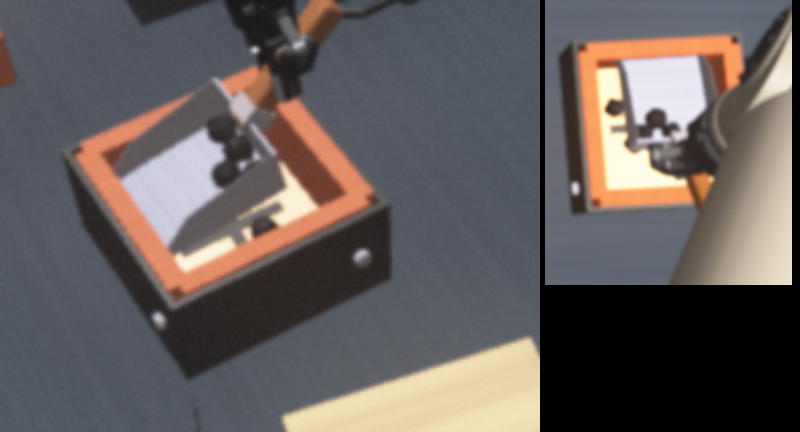

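The lip is against the far wall inside the pot and the nose is dropping. Three lumps show at the pan's back and one on the pot floor. That was my 12th view. I'll continue the arc.

>>> step_arm(
  rows=[
    {"fingers":0.0,"dp":[-0.009,0.0,-0.01],"twist":0},
    {"fingers":0.0,"dp":[-0.01,0.0,-0.009],"twist":0},
    {"fingers":0.0,"dp":[-0.01,0.0,-0.009],"twist":0},
  ],
)

```text
time_s: 20.6
position: [0.5485, -0.2572, 0.196]
orientation: [-3.13, -0.157, -3.072]
contact_force: [-8.9, 0.1, 2.3]
opening: 0.0189
```

```bash
python3 look.py t14 365 175 455 260
```

```text
20.6 [ 0.5485 -0.2572  0.196 ] [-179.3   -9.  -176. ] [-8.9  0.1  2.3]
lip px [411.84485807 161.55152724]
++++++++++++++++++++++++++++++++++++++++++++#
++++++++++++++++++++++++++++++++++++++++++++#
++++++++++++++++++++++++++++...........++++##
+++++++++..............................+#++##
+.........................................+##
+.........................................+##
..........................................###
..............................+++++++...+####
.........+.....................#+++++..+#####
....+++++++....................+#++++++######
.........+#+...................+#+++#++######
..........++...................+##+##+#######
..........++....................+####+#######
..........+++...................+####+#######
...........#+...................+###++#######
...........++...................####++#######
...........++..................+#####+#######
...........+++.................######++#####+
...........+#+.....++.........+######++#####+
.......+#+..++....####........########++###++
.......###+.++...+####+.......########++###++
......####..+++..+####+.....
[... 283 characters left out ...]
####++++++
+............++....+###++##############++++++
+...........#++....+####+#############+++++++
+..........+#++.....+#################+++++++
+...........##++..+...+##########++###+++++++
+............#+...+.....+#####+++.+##++++++++
+.................+.......+++#++..+#+++++++++
+.................+..........+#+++##+++++++++
+.................+...........#+++##+++++++++
+.............................+#+##++++++++++
+..............................+###+++++++++.
#+..............................##++++++++++.
#+..............................##+++++++++..
#+..............................#++++++++++..
#+.............................+#++++++++++..
#+.............................##+++++++++...
```

>>> step_arm(
  rows=[
    {"fingers":0.0,"dp":[-0.01,0.0,-0.008],"twist":0},
    {"fingers":0.0,"dp":[-0.011,0.0,-0.007],"twist":0},
    {"fingers":0.0,"dp":[-0.011,0.0,-0.007],"twist":0},
    {"fingers":0.0,"dp":[-0.011,0.0,-0.006],"twist":0},
  ],
)

```text
time_s: 21.15
position: [0.5853, -0.255, 0.2223]
orientation: [-3.135, -0.186, -3.073]
contact_force: [-8.6, 0.8, 3.8]
opening: 0.0193
```

```bash
python3 look.py t15 365 175 455 260
```

```text
21.15 [ 0.5853 -0.255   0.2223] [-179.6  -10.7 -176.1] [-8.6  0.8  3.8]
lip px [414.07434614 140.83316855]
+++++++++++++++++++++++++++++++++++###++#####
++++++++++++++++++++++++++++++++++#####+#####
++++++++++++++++++++++++++++.....+#####+####+
+++++++++........................######++###+
+...............................+#######+##++
+...............................###########++
............+#+...........++...+##########+++
...........####+.+##.....####++###########+++
.........++##########+..+################++++
....++++++#++########+...################++++
..........+++##++######+.+##############+++++
..........+#++....+#####+.++############+++++
...........+++.....+##+#+++++##########++++++
...........+++......#++++++++##########++++++
...........++++.....++++++++##########+++++++
............+++.....+#++###+##########+++++++
............+++......####+###########++++++++
............++++.....####+###########++++++++
.............+++.....+##############+++++++++
.......+#+...+++......+#############++++++++.
.......###...++++......+###########+++++++++.
......####...+++........+##
[... 284 characters left out ...]
++++++....
+............#+...+...........++++++++++.....
+...........###...+...........#+++++++++.....
+..........+###+..+..........+++++++++++.....
+...........###+..+..........++++++++++......
+............#+...+.........+++++++++++......
+.................+.........++++++++++.......
+.................+........+#+++++++++.......
+.................+........++++++++++........
+.........................+++++++++++........
+.........................++++++++++.........
++........................#+++++++++.........
#+.......................+++++++++++.........
#+.......................++++++++++..........
#+......................+++++++++++..........
#+......................++++++++++...........
```

The lumps have slid to the front against the wall. Backing off to let them drop.

>>> step_arm(
  rows=[
    {"fingers":0.0,"dp":[0.012,0.0,0.002],"twist":0},
    {"fingers":0.0,"dp":[0.015,0.0,0.001],"twist":0},
    {"fingers":0.0,"dp":[0.015,0.0,0.001],"twist":0},
    {"fingers":0.0,"dp":[0.0,0.0,0.0],"twist":0},
  ],
)

```text
time_s: 21.7
position: [0.5455, -0.2579, 0.2283]
orientation: [-3.132, -0.176, -3.071]
contact_force: [0.3, -0.1, -2.4]
opening: 0.0188
```

```bash
python3 look.py t16 365 175 455 260
```

```text
21.7 [ 0.5455 -0.2579  0.2283] [-179.5  -10.1 -176. ] [ 0.3 -0.1 -2.4]
lip px [416.96584684 158.9746827 ]
+++++++++++++++++++++++++++++++++++++++++++++
+++++++++++++++++++++++++++++++++++++++++++++
++++++++++++++++++++++++++++...........++++++
+++++++++..............................+#++++
+.........................................+++
+.........................................+++
..........................................++#
................................+++++.....+##
..............+++++++++++++++++++++++....++##
....++++++++++++++++++.++++......++++...++###
..........++#+....###..+##+......++++..+#+###
..........+##+...+###++####......+++++##++###
..........####+..##########......+++####++###
..........####...+###+.###+......++#####++###
.........+###+...................++######+###
.......+###......................+#######++##
.......####......+...............########++##
.......####++...................+#########++#
.......###++++...................#########++#
.......##+.+++...................##########+#
.......###..+++.................+############
......+###..+++.............
[... 283 characters left out ...]
########++
+............#++++....+###++##############+++
+...........##++++.....###################+++
+..........+##++++......##################+++
+...........###+++.......+##########+++##++++
+............#++++........+########++++##++++
+...............+..........+++++###+++##+++++
+...............+............+++#######++++++
+...............+...............++#####++++++
+.................................+####++++++
+..................................+##+++++++
++..................................##+++++++
#+.................................+#++++++++
#+.................................+#++++++++
#+.................................##++++++++
#+................................+#+++++++++
```

>>> step_arm(
  rows=[
    {"fingers":0.0,"dp":[0.006,0.0,-0.025],"twist":0},
    {"fingers":0.0,"dp":[0.01,0.0,-0.03],"twist":0},
    {"fingers":0.0,"dp":[0.03,0.0,-0.02],"twist":0},
    {"fingers":0.0,"dp":[0.04,0.0,0.0],"twist":0},
    {"fingers":0.0,"dp":[0.04,0.0,0.007],"twist":0},
    {"fingers":0.0,"dp":[0.02,0.0,0.003],"twist":0},
    {"fingers":0.0,"dp":[0.0,0.0,0.0],"twist":0},
  ],
)

```text
time_s: 22.62
position: [0.4152, -0.2654, 0.3199]
orientation: [-3.132, -0.168, -3.066]
contact_force: [0.5, 2.2, -1.8]
opening: 0.0191
```

```bash
python3 look.py t17 355 175 465 285
```

```text
22.625 [ 0.4152 -0.2654  0.3199] [-179.4   -9.6 -175.7] [ 0.5  2.2 -1.8]
lip px [438.89069724 216.41052135]
+++++++++++++++++++++++++++++++++++++++++++++++++++++++
+++++++++++++++++++++++++++++++++++++++++++++++++++++++
++++++++++++++++++++++++++++++++++..........+#+++++++++
++#+++++++++++++............................+#+++++++++
+##+#+.........................................++++++++
###+#+.........................................++++++++
###+...........................................++++++++
###+................................++++++.....++++++++
###+.............+++++++++++++++++++++++++.....++++++++
###+.....++++++++++++++++++.++++.....+++++.....++++++++
###+............+#+...+##+..+##+......++++.....++++++++
###+............+##+..####..####......+++++.....+++++++
####............####..####+#####......+++++.....+++++++
####+..........+####..####..###+......+++++.....+++++++
####+........++####...................+++++.....+++++++
####+.......####......................+++++.....+++++++
####+.......####.....++...............+++++.....+++++++
####+.......####.....++................+
[... 1387 characters left out ...]
........................++++
+#+.##+..........................................#+++++
+#####+.........................................+#+++++
+#####+++.......................................+##++++
++####++++..............++......................+###+++
++####++++++++++++++++++##+.....................+###+++
++#####++++++++#######++##++.....................+###++
++####++++++++++++++++++###+.....................+###++
+++++++++++++++++++++++++##+......................+###+
+++++++++++++++++++++++++###+.....................+###+
+++++++++++++++++++++++++###+......................####
+++++++++++++++++++++++++####......................+###
++++++++++++++++++++++++++###+.....................+###
```

All six lumps are on the pot floor and the pan is empty. Next, back to the board, where I'll level the scoop by pressing its lip on the board and swinging the hand down and back.

```bash
python3 plan.py 0 0.04 0.46 -0.1 0.29 177 0.535 0.001 0.2 173 0.535 0.001 0.165 173
```

```text
now 22.675 [ 0.4162 -0.2651  0.3198] [-179.42   -9.6  -175.61] [-0.7 -0.3 -1.6] 0.0191
10
[{"fingers": 0.0, "dp": [-0.012, 0.032, 0.004], "twist": 1.5}, {"fingers": 0.0, "dp": [-0.011, 0.033, 0.004], "twist": 1.5}, {"fingers": 0.0, "dp": [-0.01, 0.033, 0.004], "twist": 1.5}, {"fingers": 0.0, "dp": [-0.01, 0.033, 0.004], "twist": 1.5}, {"fingers": 0.0, "dp": [-0.009, 0.033, 0.004], "twist": 1.5}, {"fingers": 0.0, "dp": [-0.021, 0.026, 0.019], "twist": 1.0}, {"fingers": 0.0, "dp": [-0.02, 0.027, 0.019], "twist": 1.0}, {"fingers": 0.0, "dp": [-0.02, 0.027, 0.019], "twist": 1.0}, {"fingers": 0.0, "dp": [-0.02, 0.027, 0.019], "twist": 1.0}, {"fingers": 0.0, "dp": [-0.006, 0.0, 0.035], "twist": -0.0}]
```

>>> step_arm(
  rows=[
    {"fingers":0.0,"dp":[-0.012,0.032,0.004],"twist":1.5},
    {"fingers":0.0,"dp":[-0.011,0.033,0.004],"twist":1.5},
    {"fingers":0.0,"dp":[-0.01,0.033,0.004],"twist":1.5},
    {"fingers":0.0,"dp":[-0.01,0.033,0.004],"twist":1.5},
    {"fingers":0.0,"dp":[-0.009,0.033,0.004],"twist":1.5},
    {"fingers":0.0,"dp":[-0.021,0.026,0.019],"twist":1.0},
    {"fingers":0.0,"dp":[-0.02,0.027,0.019],"twist":1.0},
    {"fingers":0.0,"dp":[-0.02,0.027,0.019],"twist":1.0},
    {"fingers":0.0,"dp":[-0.02,0.025,0.019],"twist":1.0},
    {"fingers":0.0,"dp":[0.0,0.0,0.0],"twist":0},
  ],
)

```text
time_s: 23.92
position: [0.5549, 0.0138, 0.1896]
orientation: [-3.096, -0.152, 3.022]
contact_force: [-0.1, -0.4, -1.9]
opening: 0.0189
```

```bash
python3 plan.py 0 0.02 0.535 0.001 0.16 173
```

```text
now 23.925 [0.5549 0.0138 0.1896] [-177.41   -8.71  173.17] [-0.1 -0.4 -1.9] 0.0189
2
[{"fingers": 0.0, "dp": [0.007, -0.007, 0.016], "twist": 0.1}, {"fingers": 0.0, "dp": [0.007, -0.007, 0.016], "twist": 0.1}]
```

>>> step_arm(
  rows=[
    {"fingers":0.0,"dp":[0.007,-0.006,0.012],"twist":0},
    {"fingers":0.0,"dp":[0.007,-0.006,0.012],"twist":0},
    {"fingers":0.0,"dp":[0.0,0.0,0.006],"twist":0},
    {"fingers":0.0,"dp":[0.0,0.0,0.006],"twist":0},
    {"fingers":0.0,"dp":[0.0,0.0,0.006],"twist":0},
  ],
)

```text
time_s: 24.55
position: [0.5323, -0.0012, 0.1497]
orientation: [-3.096, -0.149, 3.019]
contact_force: [-0.5, -0.5, -0.7]
opening: 0.0192
```

```bash
python3 plan.py 0 0.02 0.535 0.001 0.16 173; python3 - <<'E'
from h import *
c=cap('top','t20'); V=c['color']
hsv=cv2.cvtColor(V,cv2.COLOR_RGB2HSV)
for y in range(200,300,3): print(y,''.join('b' if (h<30 and s>60 and v>120) else '.' if v>150 else '#' for h,s,v in hsv[y,250:330:2]))
E
```

```text
now 24.55 [ 0.5323 -0.0012  0.1497] [-177.38   -8.56  172.97] [-0.5 -0.5 -0.7] 0.0192
1
[{"fingers": 0.0, "dp": [-0.001, 0.002, -0.011], "twist": -0.0}]
200 #########...............................
203 #########...............................
206 #########...............................
209 #########.....#.........................
212 #########....##.........................
215 #########...###.........................
218 ########...####.........................
221 ########b.#####.........................
224 ###############.........................
227 ###############.........................
230 ##############..........................
233 ##############.........................#
236 ##############.........................#
239 ######.b######.........................#
242 ######bb######.........................#
245 ######bb######.........................#
248 ######bb#####..........................#
251 #####.bb#####..........................#
254 #####bb######..........................#
257 #####bb######..........................#
260 #####bb######..........................#
263 #####bb######..........................#
266 ####bbb#####...........................#
269 ####bb######...........................#
272 ####bb######...........................#
275 ####bb######...........................#
278 ###.bb######...........................#
281 ###bbb######...........................#
284 ###bb#######...........................#
287 ###bb######............................#
290 ###bb######...........................##
293 ##bbb######...........................##
296 ###########...........................##
299 ###########...........................##
```

>>> step_arm(
  rows=[
    {"fingers":0.0,"dp":[0.0,0.0,0.006],"twist":0},
    {"fingers":0.0,"dp":[0.002,0.0,0.006],"twist":0},
    {"fingers":0.0,"dp":[0.011,0.0,0.009],"twist":0},
    {"fingers":0.0,"dp":[0.011,0.0,0.01],"twist":0},
  ],
)

```text
time_s: 25.1
position: [0.5067, 0.0011, 0.1226]
orientation: [-3.097, -0.141, 3.019]
contact_force: [2.8, -0.7, 1.7]
opening: 0.019
```

```bash
python3 plan.py 0 0.02 0.535 0.001 0.16 173
```

```text
now 25.1 [0.5067 0.0011 0.1226] [-177.46   -8.06  172.97] [ 2.8 -0.7  1.7] 0.019
3
[{"fingers": 0.0, "dp": [-0.008, 0.001, -0.014], "twist": -0.0}, {"fingers": 0.0, "dp": [-0.008, 0.001, -0.014], "twist": -0.0}, {"fingers": 0.0, "dp": [-0.008, 0.001, -0.014], "twist": -0.0}]
```

>>> step_arm(
  rows=[
    {"fingers":0.0,"dp":[0.009,0.0,0.012],"twist":0},
    {"fingers":0.0,"dp":[0.008,0.0,0.012],"twist":0},
    {"fingers":0.0,"dp":[0.006,0.0,0.012],"twist":0},
  ],
)

```text
time_s: 25.48
position: [0.4755, 0.0031, 0.0903]
orientation: [-3.099, -0.141, 3.019]
contact_force: [-1.5, -1.0, 5.0]
opening: 0.0189
```

```bash
python3 plan.py 0 0.02 0.535 0.001 0.16 173
```

```text
now 25.475 [0.4755 0.0031 0.0903] [-177.54   -8.1   172.98] [-1.5 -1.   5. ] 0.0189
5
[{"fingers": 0.0, "dp": [-0.01, 0.0, -0.015], "twist": -0.0}, {"fingers": 0.0, "dp": [-0.01, 0.0, -0.015], "twist": -0.0}, {"fingers": 0.0, "dp": [-0.01, 0.0, -0.015], "twist": -0.0}, {"fingers": 0.0, "dp": [-0.01, 0.0, -0.015], "twist": -0.0}, {"fingers": 0.0, "dp": [-0.01, 0.0, -0.015], "twist": -0.0}]
```

>>> step_arm(
  rows=[
    {"fingers":0.0,"dp":[0.004,0.0,0.009],"twist":0},
    {"fingers":0.0,"dp":[0.003,0.0,0.008],"twist":0},
    {"fingers":0.0,"dp":[0.001,0.0,0.006],"twist":0},
  ],
)

```text
time_s: 25.85
position: [0.4613, 0.0036, 0.0669]
orientation: [-3.098, -0.145, 3.019]
contact_force: [-3.5, -0.7, 6.0]
opening: 0.0189
```

```bash
python3 plan.py 0 0.02 0.535 0.001 0.16 173; python3 - <<'E'
from h import *
c=cap('scene','s21'); d=cap('wrist','w21')
hsv=cv2.cvtColor(c['color'],cv2.COLOR_RGB2HSV)
for y in range(160,245,3): print(y,''.join('b' if (h<30 and s>60 and v>170) else 'h' if (h<20 and s>100) else '.' if v>150 else '+' if v>85 else '#' for h,s,v in hsv[y,215:350:2].astype(int)))
E
```

```text
now 25.85 [0.4613 0.0036 0.0669] [-177.53   -8.31  173.  ] [-3.5 -0.7  6. ] 0.0189
6
[{"fingers": 0.0, "dp": [-0.01, 0.0, -0.017], "twist": -0.0}, {"fingers": 0.0, "dp": [-0.01, 0.0, -0.017], "twist": -0.0}, {"fingers": 0.0, "dp": [-0.01, 0.0, -0.017], "twist": -0.0}, {"fingers": 0.0, "dp": [-0.01, 0.0, -0.017], "twist": -0.0}, {"fingers": 0.0, "dp": [-0.01, 0.0, -0.017], "twist": -0.0}, {"fingers": 0.0, "dp": [-0.01, 0.0, -0.017], "twist": -0.0}]
160 #########++++++++++++++++++++++++++++++++++##########bbbbhhhh++++++.
163 #####+++++++++++++++++++++++++++++++++++++++######++#hbhhhh+++++++++
166 ##++++++++++++++++++++++++++++++++++.+++++++######+++hhhh+++++++++++
169 ++++++++++++++++++++++++++++++++++++..+++++.+######+++++++++++++++++
172 +++++++++++++++++++++++++++++++++++++...b.bbbb###+++++++++++++++++++
175 ++++++++++++++++++++++++++++++++++++++....bbbb+####+.+###+++++++++++
178 ++++++++++++++++++++++++++++++++....++....bbhh++####+..+++++++++++++
181 ++++++++++++++++++++++++++++.........+.....+hh++##+bbbb.++++++++++++
184 +++++++++++++++++++++++..............++...+++.bbbbbbb..b++++
[... 768 characters left out ...]
++++++++++.bbbbbbbbbbbbbbbbb.++++++++++++++
220 ++++++++++bbbbbbb......++++++++.bbbbbbbbbbbbbbbb.+++++++++++++++++++
223 +++++++++++b.........+++++.bbbbbbbbbbbbbbbbb.+++++++++++++++++++++++
226 +++++++++++b...bbbb.++.bbbbbbbbbbbbbbbbb++++++++++++++++++++++++++++
229 ++++++++++++bbbbbbbbbbbbbbbbbbbbbbb.++++++++++++++++++++++++++++++++
232 ++++++++++++.bbbbbbbbbbbbbbbbbb+++++++++++++++++++++++++++++++++++++
235 +++++++++++++bbbbbb.bbbbbb.+++++++++++++++++++++++++++++++++++++++++
238 ++++++++++++++b.b.bbbb.+++++++++++++++++++++++++++++++++++++++++++++
241 ++++++++++++++bbb.++++++++++++++++++++++++++++++++++++++++++++++++++
244 ++++++++++++++++++++++++++++++++++++++++++++++++++++++++++++++++++++
```

>>> step_arm(
  rows=[
    {"fingers":0.0,"dp":[0.0,0.0,0.003],"twist":0},
    {"fingers":0.0,"dp":[0.0,0.0,0.002],"twist":0},
  ],
)

```text
time_s: 26.2
position: [0.46, 0.0025, 0.0649]
orientation: [-3.099, -0.15, 3.019]
contact_force: [-5.1, -0.3, 26.1]
opening: 0.019
```

```bash
python3 plan.py 0 0.02 0.535 0.001 0.16 173
```

```text
now 26.2 [0.46   0.0025 0.0649] [-177.57   -8.57  172.97] [-5.1 -0.3 26.1] 0.019
7
[{"fingers": 0.0, "dp": [-0.009, 0.0, -0.015], "twist": -0.0}, {"fingers": 0.0, "dp": [-0.009, 0.0, -0.015], "twist": -0.0}, {"fingers": 0.0, "dp": [-0.009, 0.0, -0.015], "twist": -0.0}, {"fingers": 0.0, "dp": [-0.009, 0.0, -0.015], "twist": -0.0}, {"fingers": 0.0, "dp": [-0.009, 0.0, -0.015], "twist": -0.0}, {"fingers": 0.0, "dp": [-0.009, 0.0, -0.015], "twist": -0.0}, {"fingers": 0.0, "dp": [-0.009, 0.0, -0.015], "twist": -0.0}]
```

The reading of 26 N means it's flat on the board. Relax, open and withdraw.

>>> step_arm(
  rows=[
    {"fingers":0.0,"dp":[0.0,0.0,-0.002],"twist":0},
    {"fingers":0.3,"dp":[0.0,0.0,0.0],"twist":0},
    {"fingers":0.6,"dp":[0.0,0.0,0.0],"twist":0},
    {"fingers":1.0,"dp":[0.0,0.0,0.0],"twist":0},
    {"fingers":1.0,"dp":[0.0,0.0,0.0],"twist":0},
    {"fingers":1.0,"dp":[0.0,0.0,0.0],"twist":0},
    {"fingers":1.0,"dp":[0.0,0.0,-0.015],"twist":0},
    {"fingers":1.0,"dp":[0.0,0.0,-0.03],"twist":0},
    {"fingers":1.0,"dp":[0.0,0.0,-0.04],"twist":0},
    {"fingers":1.0,"dp":[0.0,0.0,-0.05],"twist":0},
    {"fingers":1.0,"dp":[0.03,0.0,-0.05],"twist":0},
    {"fingers":1.0,"dp":[0.03,0.0,0.0],"twist":0},
  ],
)

```text
time_s: 27.7
position: [0.4314, 0.0141, 0.2679]
orientation: [-3.098, -0.148, 3.016]
contact_force: [-0.4, -0.3, -0.4]
opening: 0.0854
```

>>> step_arm(
  rows=[
    {"fingers":1.0,"dp":[0.0,0.05,0.0],"twist":0},
    {"fingers":1.0,"dp":[0.0,0.055,0.0],"twist":0},
    {"fingers":1.0,"dp":[0.0,0.055,0.0],"twist":0},
    {"fingers":1.0,"dp":[0.0,0.055,0.0],"twist":0},
    {"fingers":1.0,"dp":[0.0,0.04,0.0],"twist":0},
    {"fingers":1.0,"dp":[0.0,0.0,0.0],"twist":0},
    {"fingers":1.0,"dp":[0.0,0.0,0.0],"twist":0},
  ],
)

```text
time_s: 28.58
position: [0.4639, 0.2726, 0.2676]
orientation: [-3.107, -0.136, 3.013]
contact_force: [0.6, -0.8, -0.2]
opening: 0.0857
```

```bash
python3 plan.py 0 0.1 0.535 0.001 0.16 173|head -1; python3 - <<'E'
from h import *
np.set_printoptions(precision=3,suppress=True)
c=cap('top','t22')
hsv=cv2.cvtColor(c['color'],cv2.COLOR_RGB2HSV)
for y in range(196,312,3): print(y,''.join('h' if (h<14 and s>120) else 'b' if (h<30 and s>60 and v>120) else '.' if v>140 else '#' for h,s,v in hsv[y,246:332].astype(int)))
a=dict(np.load('pics/top0.npz'))
D=cv2.absdiff(a['color'],c['color']).max(2)>60
for n,(x0,y0,x1,y1) in dict(tray=(150,170,225,300),offcut_block=(225,150,350,190)).items(): print(n,D[y0:y1,x0:x1].sum())
E
python3 - <<'E'
import sys; sys.path.insert(0,'.')
from h import *
c=dict(np.load('pics/t22.npz')); V=c['color'].max(2); m=(V<100).astype(np.uint8); w=np.zeros_like(m); w[190:262,372:432]=m[190:262,372:432]
n,l,st,ce=cv2.connectedComponentsWithStats(w)
for i in range(1,n):
    if st[i,4]>15: print('pot blob',st[i,4],ce[i].round(),ray(c,ce[i],.043).round(3))
E
```

```text
now 28.575 [0.4639 0.2726 0.2676] [-178.01   -7.78  172.61] [ 0.6 -0.8 -0.2] 0.0857
196 ######################################################################################
199 ######################################################################################
202 ######################.bbbbb....######################################################
205 #####################bbbbbbbbbbbbbbbbbbbbbbbbbbbb...##################################
208 #####################bbbbbbbbbbbbbbbbbbbbbbbbbbbbbbbbbbbbbbbbbbbbbbbb.....############
211 ####################.bbbbbbbbbbbbbbbbbbbbbbbbbbbbbbbbbbbbbbbbbbbbbbbbbbbbbbbb#########
214 ####################bbbbbbbbbbbbbbbbbbbbbbbbbbbbbbbbbbbbbbbbbbbbbbbbbbbbbbbb.#########
217 ###################.bbbbbbbbbbbbbbbbb..bbbbbbbbbbbbbbbbbbbbbbbbbbbbbbbbbbbbb.#########
220 ###################bbbbbbbbbbbb........................bbbbbbbbbbbbbbbbbbbbb##########
223 ##################.bbbbbbbbbbbb........................................bbbb.##########
226 ##################bbbbbbbbbbbb..........................................bbb###########
229 ###########
[... 2045 characters left out ...]
bbbbbbbbbbbb####################
298 ##########################....bbbbbbbbbhbbbbbbbbbbbbbbbbbbbbbbbbb.####################
301 ######################################hhbbbbbbhb...bbbbbbbbbbbbbb#####################
304 #####################################bhbbbbbbbhb######################################
307 #####################################hhhbbhhhhh#######################################
310 #####################################bhhhhhhhhb#######################################
tray 937
offcut_block 0
pot blob 155 [384. 208.] [ 0.632 -0.217  0.043]
pot blob 48 [402. 198.] [ 0.655 -0.26   0.043]
pot blob 43 [414. 198.] [ 0.656 -0.286  0.043]
pot blob 43 [391. 235.] [ 0.568 -0.232  0.043]
```

```bash
python3 - <<'E'
from h import *
c=dict(np.load('pics/t22.npz')); b=np.array([.5303,.0018]); y=np.radians(-7); X=np.array([np.cos(y),np.sin(y)]);Y=np.array([-X[1],X[0]])
for n,p,z in [('lipL',(276.5,218),.018),('lipR',(318,223),.018),('backL',(270,263),.051),('backR',(313.5,269),.051),('handle rear top',(287.5,303),.121)]:
    w=ray(c,p,z)[:2]; print(n,w.round(4),'board',((w-b)@X).round(4),((w-b)@Y).round(4))
E
```

```text
lipL [0.607  0.0317] board 0.0724 0.039
lipR [ 0.5968 -0.0662] board 0.0743 -0.0594
backL [0.4998 0.0453] board -0.0355 0.0395
backR [ 0.4879 -0.0528] board -0.0354 -0.0593
handle rear top [0.4144 0.0078] board -0.1158 -0.0081
```

```bash
python3 -c "
from workcell import arm
print(arm.close_job())"
```

```text
the job is handed in; nothing more can be done
None
```

I used the scoop to move all six lumps of coke from the tray into the firepot. I then stood the scoop back on the board, handle towards the robot, let go, and handed the job in at about 28.6 s.

- **Scooping and dumping:** I pushed the scoop up the tray's ramp until it tipped nose-up, then carried all six lumps across. A quick jerk dropped two into the pot. For the other four I tipped the scoop by holding its lip against the pot's far inner wall.
- **Lumps:** the last full top-view mask showed six lumps on the pot floor. In the final count, three of them merged into one dark patch.
- **Scoop:** its front edge is about 73 mm beyond the board's centre and 10 mm off the midline, with the handle's middle about 82 mm behind the centre. The measured pan corners fit it lying flat.
- **Bystanders:** the steel block and round offcut show no change against the first picture.
- **Tray check:** the final comparison showed 937 changed pixels. I put that down to the missing lumps and the arm hanging over the tray, so I relied on the earlier view of it empty after the lift.
- **Not checked by eye:** I had used all 12 picture views by the dump, so the later checks are numeric only. The largest force at the row ends was about 39 N, while the scoop was being pushed against the tray ramp.

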